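# Pry the snap cover off a furnace controller

## Robot

A 6-joint arm with a two-finger parallel gripper is mounted at the origin on the work surface. World frame = base frame: x ahead of the robot, y to its left, z up, the work surface at z = 0. Lengths are in mm, angles in rad, forces in N, time in s.
With the tool pointing down it reaches from about 275 to 750 mm from the base axis. Payload 10.2 kg.
Tool frame: the origin (TCP) lies at the very end of the fingers, on their centre line; the grasp point (between the pads) lies 19 mm behind it (ctrl.pinch_z is the distance from the TCP to the grasp point, in mm); y points along the fingers, z is the direction in which the jaws open and shut, and the axes are right-handed (so a half turn about y gives the same grasp; the last joint's range is limited). The gripper opens to 85 mm and grips with 20 to 120 N. Pads are 22 mm wide; open, the fingers measure 114 mm over their backs; the gripper's body (76 mm by 85 mm) begins 54 mm behind the grasp point. The pads swing forward as they close: fully open they stand 13 mm farther back than shut.
Start: joints at [-1.351, 0.313, 1.498, -0, 1.331, -0.223], TCP at [224.936, -474.379, 231.294] pointing down, gripper open.
Joint ranges: [-2.94, 2.94], [-0.97, 2.17], [0.19, 2.56], [-1.23, 4.37], [0.02, 3.11], [-2.88, 2.88]. Speed limits (rad/s): [2.39, 2.39, 3.01, 3.14, 3.14, 3.14].

## Interface

Orientations are given as a unit quaternion [w, x, y, z].
In Python, from rig import sense, eyes, ctrl gives the robot as it stands. The module is installed in compiled form; this text tells all that it offers.
- The arm moves only by the shell command python3 -m handwheel 'ROWS' [FORCE]. ROWS is JSON, a list of rows, each an object of numbers: "grip": the finger opening in mm, from 0 to 85.4; "tx", "ty", "tz": the shift along the tool's x, y, z in mm; "wx", "wy", "wz": the turn, a rotation vector about the tool's x, y, z in rad. In form: [{"grip": .., "tx": .., "ty": .., "tz": .., "wx": .., "wy": .., "wz": ..}, ...]. A call has 1 to 10 rows; each row shifts and turns the commanded pose from where the row before left it, along the tool's axes as they then stand; what a row does not reach is not made up. A row lasts 1/12 s, in which the tool goes at most 41.7 mm and 7.16 degrees, less where a joint would pass 70% of its speed; a pose out of reach is approached as far as the arm can. A call is refused whole if a number of a shift passes 41.7 or a number of a turn 0.125, either way. A call with a gripper value outside its range is refused whole. The fingers move at their own pace and stop on an object; FORCE is the grip in N (left out, the last holds). Time passes only in rows, so rows that do not move let the fingers close. It gives the time, the measured TCP pose, the force and the opening at its end, in the units of the state.
- sense(): the state, without advancing time (a new reading comes with each control period).
- eyes.capture(name): name is "side" or "top"; returns a dict with "pixels" (400x640x3 uint8, red, green, blue), "mtx" (3x3 intrinsics, pixels), "dist" ([k1, k2, p1, p2, k3] as OpenCV has them; the pictures are not rectified), "R" (3x3) and "t" (3): a world point X has camera coordinates R X + t. Camera axes: x right, y down, z forward; pixel columns grow to the right and rows downward; lengths in mm; the calibration is good to about 2 mm. A picture is of the moment at which its call begins. There is no depth.
- ctrl.finish_job(): hands the job in, once; it reports no verdict.
The state is a dict: "time_s": time; "joints": joint angles; "dq": joint speeds; "tau": joint torques, N m; "eef_pos": TCP position; "ee_rot": TCP orientation; "force": force on the tool from outside, world axes, zero at the start; "wrist_torque": the same for the moment, N m; "grip_width": opening from 0.0 (shut) to 1.0 (fully open).
Only numpy, scipy, OpenCV 4.12 (cv2) and the standard library are available. Lean on these libraries where they do the work, as an engineer would, in place of code of your own. Each camera call takes 0.05 s, during which the arm holds its last target.

## Task

Pick up the orange-handled flat pry tool, slide its blade into the notch of the blue snap-fit cover on the white furnace controller and lever the cover until it pops loose; do not touch the cover with the gripper while it is still snapped on. Put the tool down lying flat, back on its rest or on the bench, and lay the loose cover right way up and flat on the floor of the grey tray. Leave the mug and the fuse jar where they stand.

Things in the scene. Friction and masses are not known exactly. Their poses are not given: they have to be found in the camera images.
- controller: White instrument housing, fixed to the bench, 150 (x) x 200 (y) x 90 mm high with its flat top at z = 90; origin at the centre of its underside. The cover sits on its top, near the -x edge, which faces the robot.
- cover: Loose blue plastic snap-fit cap, 64 (x) x 56 (y) x 18 mm high, about 60 g, hollow, 5 mm top, 4 mm walls, -x wall 10 mm deep. Origin at the centre of its underside, z up. Snapped on, it has the controller's axes and sits on its top, centred 27 mm to -x of the controller's centre, with free room for fingers all round. Two hidden spring catches near its -x side hold it; popped loose, it lifts off freely.
- cover_lip (a point): Mouth of the notch: middle of the lip's lower outer edge, on the cover's -x face, 32 mm from the cover's centre, 7 mm above its underside. The notch is 20 mm wide (y), 7 mm high down to the controller's top, and runs along +x through the 10 mm deep wall into the hollow; a 12 mm wide blade may go in up to 28 mm from the -x face.
- lip_home (a point): Fixed point on the controller where cover_lip lies while the cover is snapped on. It takes about 10 N upwards at the lip to free it: lifted about 6 mm it jumps to about 11 mm above home and stays there, the cover tilted 10 degrees with its +x bottom edge still on the controller. A hard push down would snap it on again.
- pry_edge (a point): Fixed point on the controller's upper -x edge in line with the notch, at the height of its top: the fulcrum. The flat top runs from here 16 mm to the cover's -x face and is marked there by a yellow patch 20 mm wide. Clear air below and before this edge down to the bench.
- prytool: Loose pry tool, about 90 g: orange bar handle 110 long (x) x 16 wide (y) x 14 mm high, then a flat steel blade 55 mm long, 12 wide, 3 thick, at the handle's mid-height. Origin at the centre of the handle's underside (the blade's mid-plane is 7 mm above it), x towards the blade, z up. It balances about 16 mm from the origin towards the blade.
- tool_tip (a point): Middle of the blade's end, 110 mm from the tool's origin along x.
- rest: Black plastic tool rest, fixed: two blocks 14 (x) x 50 (y) x 28 mm high, centred 46 mm either side of its origin along x on a 4 mm thick base 130 x 50; origin at the centre of the underside. The tool starts lying across both blocks, its underside at z = 28, with 78 mm of free room for the fingers between the blocks.
- tray: Grey open tray, fixed, 170 (x) x 150 (y) outside, walls 16 mm high and 5 thick, inner floor 5 mm above the bench; origin at the centre of its underside.
- fuse_jar: Bystander: fuse jar, 44 mm wide, 60 high, amber glass; origin under its centre.
- mug: Bystander: mug, blue, 76 mm wide, 90 high; origin under its centre.
There are look-alikes about, which are no part of the job. Of the things shaped like the cover, the blue one is meant.

How it is judged (in metres and radians):
On the way, in this order (a step that is already met when the one before it is completed fails the run):
1. the tool's blade reaches under the lip of the notch, at least 5 mm in, with the cover still snapped on (distance between cover_lip and lip_home below 0.004 m and x of tool_tip in the frame of cover_lip between 0.005 and 0.03 m and y of tool_tip in the frame of cover_lip between -0.012 and 0.012 m and z of tool_tip in the frame of cover_lip between -0.008 and 0.004 m), for 0.05 s.
2. the cover has popped: its lip is over 8 mm above home while the blade is still at the notch and the gripper is off the cover (distance between cover_lip and lip_home above 0.008 m and distance between tool_tip and cover_lip below 0.04 m and contact force between each of the arm, the fingers and cover below 0.5 N), for 0.05 s.
At the end, for the whole second after the job is handed in: The cover lies at rest right way up and flat (within 7 degrees) on the tray's floor; the tool lies at rest on the bench or on its rest, within about 18 degrees of level, its origin below 45 mm, touching neither the cover, the tray nor the controller (x of cover in the frame of tray between -0.06 and 0.06 m and y of cover in the frame of tray between -0.055 and 0.055 m and z of cover in the frame of tray below 0.009 m and angle between cover's own z axis and vertical below 0.12 rad and linear speed of each of cover, prytool below 0.02 m/s and height (world z) of prytool below 0.045 m and angle between prytool's own x axis and vertical between 1.25 and 1.9 rad and contact force between prytool and cover below 0.05 N and contact force between prytool and tray below 0.05 N and contact force between prytool and controller below 0.05 N).
It fails at once if the gripper or arm touches the cover (over 1 N) while it is still snapped on (distance between cover_lip and lip_home below 0.004 m and contact force between any of the arm, the fingers and cover above 1 N).
It fails at once if a bystander is shifted more than 30 mm (distance of any of fuse_jar, mug from where it was at the start of the episode above 0.03 m).
It also fails if it takes over 67 s, if anything falls off the work surface, if the arm or the gripper's body presses on something with over 40 N, if the wrist force passes 120 N, or if a joint passes its speed limit or range.

## Working session

There is one attempt and no reset: what is moved stays moved. The work goes in short steps, Python scripts to look and compute and a shell command to move; the robot and the scene stay as the last step left them, time stands still between calls to the robot, and variables do not carry over. Pictures are saved under pics/ and viewed, and the job is handed in when it is done.

```bash
mkdir -p pics
python3 - <<'E'
from rig import sense,eyes,ctrl
import cv2
print(sense(), ctrl.pinch_z)
for n in("top","side"):
    c=eyes.capture(n); cv2.imwrite(f"pics/{n}0.png",c["pixels"][:,:,::-1]); print(n,c["mtx"],c["dist"],c["R"],c["t"])
E
```

```text
{'time_s': 0.0, 'joints': array([-1.35140704e+00,  3.13473079e-01,  1.49844806e+00, -3.35701993e-05,
        1.33100309e+00, -2.23378326e-01]), 'dq': array([-1.35055987e-03, -1.25328893e-05, -7.43213663e-04,  1.05871317e-04,
       -7.96106823e-04,  1.23679451e-03]), 'tau': array([ 7.49250576e-04, -4.12261820e+01, -2.59747285e+01, -1.14327249e-04,
        3.99722529e-03,  4.53321860e-06]), 'eef_pos': array([ 224.86482077, -474.11459325,  230.71913601]), 'ee_rot': array([ 0.15525855, -0.15527972,  0.69031954, -0.68937793]), 'force': array([-0.4083174 , -0.15082203,  0.63247983]), 'wrist_torque': array([-0.03041789,  0.02172821,  0.02813282]), 'grip_width': 0.9990417151093579} 18.700000000000003
top [[390.48345126   0.         316.36491375]
 [  0.         390.48345126 201.26335107]
 [  0.           0.           1.        ]] [-0.02005835  0.          0.          0.          0.        ] [[ 0.02002453 -0.99975864  0.00903744]
 [-0.98781271 -0.02117917 -0.15419951]
 [ 0.1543537  -0.00583953 -0.9879984 ]] [ -31.99246333  590.88745051 1127.24522593]
side [[494.7952662    0.         320.06551433]
 [  0.         494.7952662  195.72316869]
 [  0.           0.           1.        ]] [-0.09400094  0.          0.          0.          0.        ] [[-0.73717421 -0.67564716 -0.00866609]
 [-0.36173098  0.4054394  -0.83950556]
 [ 0.57072312 -0.61572706 -0.54328198]] [ 419.77182154  266.11145001 1038.75241342]
```

View pics/top0.png

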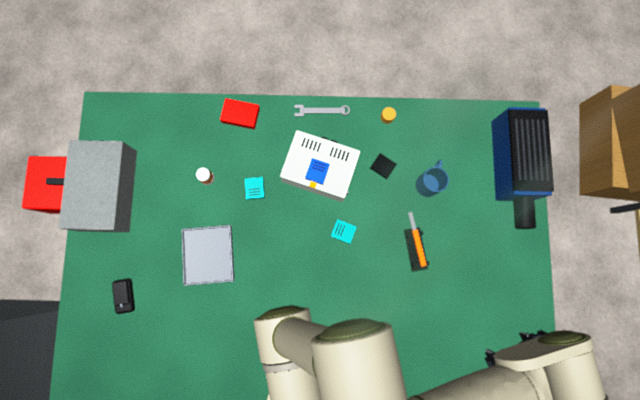

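View pics/side0.png

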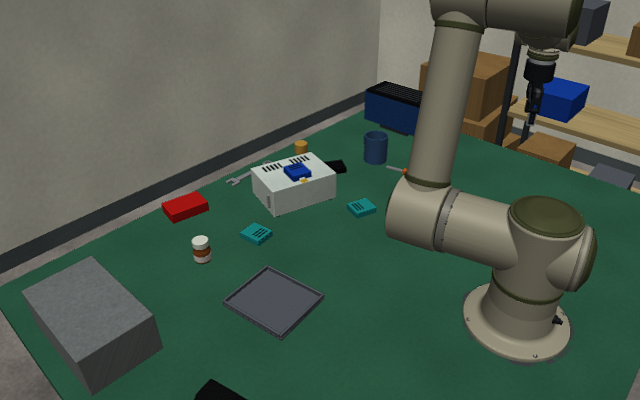

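The top view shows the blue cover at (317,170) on the white controller, with the yellow patch at (313,185). The teal look-alikes are at (254,188) and (343,231). The orange tool is at (418,245), the tray at (207,255), the mug at (433,180) and the jar at (204,175). Other things that could be confused are the yellow puck (388,114), the red box (240,112) and the black block (383,165). I choose the blue cap on the white housing and the orange bar with a blade, and will check both in a close crop.

```bash
cat > h.py <<'E'
from rig import sense,eyes,ctrl
import cv2, numpy as np
from scipy.spatial.transform import Rotation as Ro
def cast(c,uv,z):
    uv=np.atleast_2d(np.array(uv,float))
    p=cv2.undistortPoints(uv[:,None],c["mtx"],c["dist"])[:,0]
    d=np.c_[p,np.ones(len(p))]@c["R"]; o=-c["R"].T@c["t"]
    s=(z-o[2])/d[:,2]; return o+d*s[:,None]
def proj(c,X):
    return cv2.projectPoints(np.atleast_2d(np.array(X,float)),cv2.Rodrigues(c["R"])[0],c["t"],c["mtx"],c["dist"])[0][:,0]
def tri(ca,ua,cb,ub):
    P=[];
    for c,u in((ca,ua),(cb,ub)):
        P.append((np.c_[c["R"],c["t"]],cv2.undistortPoints(np.array([[u]],float),c["mtx"],c["dist"])[0,0]))
    X=cv2.triangulatePoints(P[0][0],P[1][0],P[0][1],P[1][1])[:,0]; return X[:3]/X[3]
def hsv(c): return cv2.cvtColor(c["pixels"],cv2.COLOR_RGB2HSV)
def blobs(m,amin=8):
    n,l,s,ce=cv2.connectedComponentsWithStats(m.astype(np.uint8)*1)
    return [(s[i],ce[i],np.argwhere(l==i)[:,::-1]) for i in range(1,n) if s[i][4]>=amin]
def rot():
    q=sense()["ee_rot"]; return Ro.from_quat([q[1],q[2],q[3],q[0]])
def crop(c,x0,y0,x1,y1,k,f):
    cv2.imwrite(f,cv2.resize(c["pixels"][y0:y1,x0:x1,::-1],None,fx=k,fy=k,interpolation=cv2.INTER_CUBIC))
def go(target,R=None):
    "shift in tool axes to world target (TCP) and turn"
    s=sense(); r=rot(); d=r.inv().apply(np.array(target)-s["eef_pos"]); print("t",d.round(1))
    if R is not None: print("w",(r.inv()*R).as_rotvec().round(4))
E
python3 - <<'E'
from h import *
t=eyes.capture("top"); s=eyes.capture("side")
crop(t,270,90,450,280,4,"pics/c1.png") if 0 else crop(t,270,120,450,270,4,"pics/c1.png")
crop(s,220,110,420,240,4,"pics/c2.png")
h=hsv(t)
H,S,V=h[...,0],h[...,1],h[...,2]
for nm,m in dict(orange=(H>5)&(H<18)&(S>150)&(V>120),yellow=(H>18)&(H<32)&(S>120)&(V>120),blue=(H>108)&(H<125)&(S>150)&(V>100),white=(S<40)&(V>170)).items():
    print(nm)
    for b in blobs(m):
        x,y=b[1]; 
        if 180<x<460 and 90<y<300: print(b[0],b[1].round(1),cv2.minAreaRect(b[2].astype(np.float32)))
E
```

```text
orange
[412 229  15  38 141] [419.1 247.9] ((418.94122314453125, 247.7647247314453), (37.83555603027344, 6.79099702835083), 75.96376037597656)
yellow
[381 107  15  15 170] [388. 114.] ((388.0, 114.0), (14.0, 14.0), 90.0)
[309 182   8   6  32] [312.4 184.5] ((312.45001220703125, 184.64999389648438), (5.692099571228027, 5.375871658325195), 18.43494987487793)
[415 233  10  31  69] [419.4 249.2] ((419.2353210449219, 247.94122314453125), (31.044557571411133, 2.9104275703430176), 75.96376037597656)
blue
[312 160  15  12  96] [318.6 165.9] ((319.04998779296875, 165.85000610351562), (12.649109840393066, 8.538147926330566), 18.434947967529297)
white
[294 105  56  11 303] [319.7 109.9] ((321.5, 110.0), (10.0, 55.0), 90.0)
[ 280  130   80   68 2860] [320.3 162.9] ((319.79998779296875, 163.60000610351562), (69.57009887695312, 50.596439361572266), 18.434947967529297)
[196 167  14  15 154] [202.4 173.9] ((202.4000244140625, 173.80001831054688), (13.416406631469727, 13.416406631469727), 63.43495178222656)
[409 212   7  17  60] [411.9 220.3] ((411.7941589355469, 220.17648315429688), (16.73495864868164, 3.395498752593994), 75.96376037597656)
[ 184  226   49   59 2561] [207.8 254.9] ((207.78103637695312, 254.777587890625), (56.13825225830078, 46.91889572143555), 86.633544921875)
[182 243   1  10  10] [182.  247.5] ((182.0, 247.5), (9.0, 0.0), -90.0)
```

View pics/c1.png

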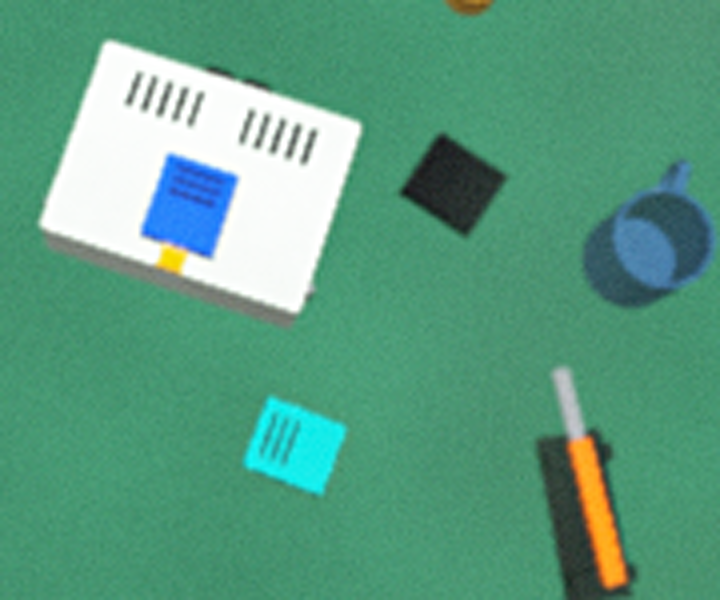

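View pics/c2.png

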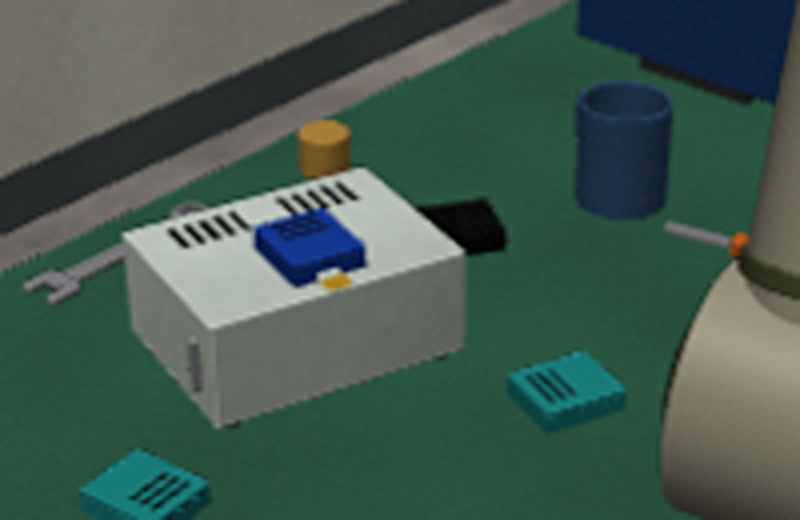

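The crops confirm the choice. The blue cap with the notch and yellow patch faces the robot on the white housing, and the orange tool lies on the black rest.

Run:
```python
from h import *
t=eyes.capture("top"); s=eyes.capture("side")
h=hsv(t); H,S,V=[h[...,i].astype(int) for i in range(3)]
def rect(m,near,z,nm):
    b=min(blobs(m),key=lambda b:np.hypot(*(b[1]-near))-b[0][4]**.5)
    X=cast(t,b[2],z)[:,:2].astype(np.float32); r=cv2.minAreaRect(X)
    print(nm,np.round(r[0],1),np.round(r[1],1),"ang",round(r[2],2),"mean",X.mean(0).round(1)); return X,r
white=(S<45)&(V>150)
rect(white,(320,163),90,"ctrl")
rect((H>105)&(H<125)&(S>130)&(V>70),(317,170),108,"cover")
rect((H>15)&(H<35)&(S>100)&(V>120),(312,184),90,"yellow")
X,r=rect((H>3)&(H<28)&(S>130)&(V>120),(419,248),42,"handle")
u,sv,vt=np.linalg.svd(X-X.mean(0)); print("handle ang",np.degrees(np.arctan2(vt[0,1],vt[0,0])))
X2,r2=rect((S<60)&(V>130),(412,220),35,"blade")
rect((S<70)&(V>130),(208,255),5,"tray")
d=X2.mean(0)-X.mean(0); print("blade dir",np.degrees(np.arctan2(d[1],d[0])),np.hypot(*d))
# side view check
h=hsv(s);H,S,V=[h[...,i].astype(int) for i in range(3)]
y=[b for b in blobs((H>15)&(H<32)&(S>120)&(V>100)) if 250<b[1][0]<350 and 150<b[1][1]<200]
for b in y: print("side yellow",b[1],b[0][4],cast(s,b[1],90))
b=[b for b in blobs((H>105)&(H<125)&(S>130)&(V>70)) if 270<b[1][0]<330 and 150<b[1][1]<190]
for q in b: print("side blue",q[0],q[1])
```

```text
ctrl [634.8 -41.6] [1209.  2052.7] ang 1.54 mean [841.5 -63.3]
cover [670.6 -19.3] [52.1 62.4] ang 72.46 mean [670.7 -19.5]
yellow [633.8  -6.8] [17.5 16.9] ang 73.06 mean [633.5  -6.9]
handle [ 459.2 -327.2] [111.1  20.6] ang 13.12 mean [ 459.  -327.5]
handle ang -166.94151
blade [645.9 -43. ] [1268.6 2154. ] ang 1.54 mean [853.7 -70. ]
tray [651.9 -43.8] [1301.1 2209.2] ang 1.54 mean [865.  -71.7]
blade dir 33.121677 471.32193
side yellow [303.6 180.3] 20 [[635.99494166  -6.9232439   90.        ]]
side blue [284 162  27  20 307] [296.4495114  170.90553746]
```

Run:
```python
from h import *
t=eyes.capture("top")
h=hsv(t); H,S,V=[h[...,i].astype(int) for i in range(3)]
def rect(m,near,z,nm):
    bs=[b for b in blobs(m) if np.hypot(*(b[1]-near))<12]
    b=max(bs,key=lambda b:b[0][4])
    X=cast(t,b[2],z)[:,:2].astype(np.float32); r=cv2.minAreaRect(X)
    print(nm,np.round(r[0],1),np.round(r[1],1),"ang",round(r[2],2),"mean",X.mean(0).round(1)); return X,r
rect((S<45)&(V>170),(320,163),90,"ctrl")
X2,r2=rect((S<50)&(V>150),(412,220),35,"blade")
print(X2[:,0].max(),X2[:,0].min())
u,sv,vt=np.linalg.svd(X2-X2.mean(0)); print("blade ang",np.degrees(np.arctan2(vt[0,1],vt[0,0])))
rect((S<45)&(V>170),(208,255),5,"tray")
for b in blobs((V<60)): 
    if 395<b[1][0]<435 and 210<b[1][1]<280: print("rest",b[0]); X=cast(t,b[2],28)[:,:2]; print(cv2.minAreaRect(X.astype(np.float32)))
rect((H>95)&(H<120)&(S>100)&(V<190),(433,180),90,"mug")
```

```text
ctrl [697.3 -28.1] [203.1 152.2] ang 72.2 mean [699.3 -28.6]
blade [ 541.1 -308.8] [52.5 12.6] ang 15.05 mean [ 541.6 -308.6]
566.3632 514.88116
blade ang -166.0121
tray [426.3 306.8] [169.1 141.8] ang 6.01 mean [425.9 307. ]
rest [411 246   9  24  84]
((430.6300048828125, -314.0474548339844), (67.40650939941406, 21.33407974243164), 10.643089294433594)
mug [ 654.3 -362.1] [ 72.6 107.8] ang 37.72 mean [ 655.2 -361.8]
```

Measurements agree with the given sizes:
- The controller measured 203x152 mm, yaw -17.8°.
- The cover centre is about (671,-19.6), and the yellow patch agrees in both views.
- The tool origin is about (459.3,-327.4), yaw 13.1°.
- The tray is at (426,307), yaw 6°.

Next I plan the grasp.

```bash
cat >> h.py <<'E'
def down(yaw_deg,sg=1):
    a=np.radians(yaw_deg); y=np.array([0,0,-1.]); z=sg*np.array([-np.sin(a),np.cos(a),0]); x=np.cross(y,z)
    return Ro.from_matrix(np.c_[x,y,z])
E
python3 - <<'E'
from h import *
print(rot().as_matrix().round(3))
a=np.radians(13.1); p=np.array([459.3,-327.4])+8*np.array([np.cos(a),np.sin(a)]); print(p)
for sg in(1,-1): go([*p,60],down(13.1,sg))
for sg in(1,-1): go([*p,60],down(-17.8,sg))
E
```

```text
[[-0.904 -0.     0.428]
 [-0.428  0.    -0.904]
 [-0.    -1.    -0.   ]]
[ 467.09180774 -325.58678954]
t [-282.5  171.2  -30.6]
w [-1.0000e-04 -2.9274e+00 -4.0000e-04]
t [-282.5  171.2  -30.6]
w [ 0.0003  0.2142 -0.    ]
t [-282.5  171.2  -30.6]
w [ 0.0000e+00 -2.3881e+00 -4.0000e-04]
t [-282.5  171.2  -30.6]
w [3.000e-04 7.535e-01 0.000e+00]
```

```bash
python3 -m handwheel '[{"wy":0.107,"ty":20},{"wy":0.107,"ty":20},{"tx":-30},{"tx":-30},{"tx":-30},{"tx":-30}]'
python3 - <<'E'
from h import *
go([467.1,-325.6,60],down(13.1,-1)); print(sense()["joints"])
E
```

```text
t [-282.5  171.2  -30.6]
w [ 0.0003  0.2142 -0.    ]
[-1.35138555e+00  3.13018712e-01  1.49786047e+00  4.23062962e-06
  1.33099242e+00 -2.23387108e-01]invalid input
```

```bash
python3 -m handwheel '[{"grip":85,"tx":0,"ty":20,"tz":0,"wx":0,"wy":0.107,"wz":0},{"grip":85,"tx":0,"ty":20,"tz":0,"wx":0,"wy":0.107,"wz":0},{"grip":85,"tx":-30,"ty":0,"tz":0,"wx":0,"wy":0,"wz":0},{"grip":85,"tx":-30,"ty":0,"tz":0,"wx":0,"wy":0,"wz":0},{"grip":85,"tx":-30,"ty":0,"tz":0,"wx":0,"wy":0,"wz":0}]'
python3 - <<'E'
from h import *
go([467.1,-325.6,60],down(13.1,-1)); print(sense()["joints"],sense()["time_s"])
E
```

```text
time_s: 0.77
eef_pos: [313.4, -453.7, 191.0]
ee_rot: [0.08, -0.08, 0.703, -0.702]
force: [0.0, -0.6, 0.9]
grip_width: 0.997
t [-178.6  131.1  -90. ]
w [ 0.0005 -0.0011  0.0001]
[-1.17873068e+00  4.03978460e-01  1.47716207e+00  3.52889694e-06
  1.26094789e+00  1.64482958e-01] 0.7667
```

```bash
python3 -m handwheel '[{"grip":70,"tx":-30,"ty":15,"tz":-15,"wx":0,"wy":0,"wz":0},{"grip":70,"tx":-30,"ty":15,"tz":-15,"wx":0,"wy":0,"wz":0},{"grip":70,"tx":-30,"ty":15,"tz":-15,"wx":0,"wy":0,"wz":0},{"grip":70,"tx":-30,"ty":15,"tz":-15,"wx":0,"wy":0,"wz":0},{"grip":70,"tx":-30,"ty":15,"tz":-15,"wx":0,"wy":0,"wz":0},{"grip":70,"tx":-28,"ty":15,"tz":-15,"wx":0,"wy":0,"wz":0},{"grip":60,"tx":0,"ty":0,"tz":0,"wx":0,"wy":0,"wz":0}]'
python3 - <<'E'
from h import *
go([467.1,-325.6,60],down(13.1,-1))
for n in("top","side"):
    c=eyes.capture(n); cv2.imwrite(f"pics/{n}1.png",c["pixels"][:,:,::-1])
E
```

```text
time_s: 1.35
eef_pos: [467.7, -321.3, 98.3]
ee_rot: [0.082, -0.083, 0.704, -0.701]
force: [0.6, 0.3, -0.0]
grip_width: 0.708
t [ 1.5 38.3  4.2]
w [0.0047 0.0046 0.0014]
```

View pics/top1.png

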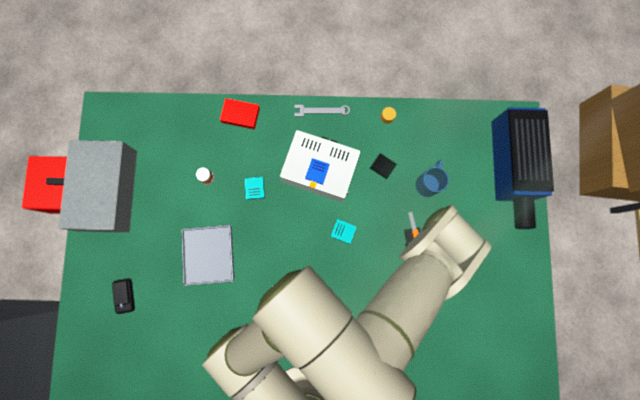

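View pics/side1.png

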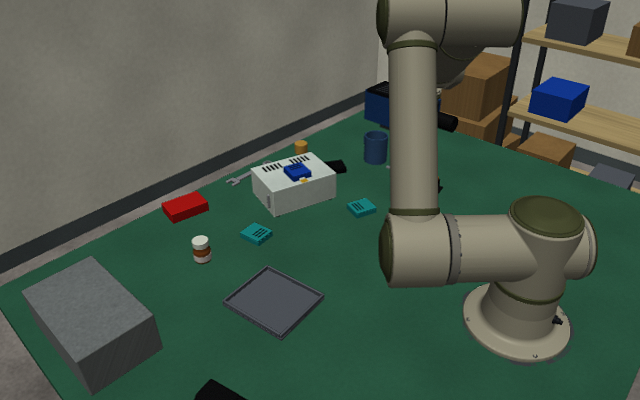

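The arm hides the grasp in both views: only the blade, at (412,225), shows in the top view. I'll descend by the numbers and watch the force.

```bash
python3 -m handwheel '[{"grip":55,"tx":1.5,"ty":25,"tz":4,"wx":0,"wy":0.0,"wz":0},{"grip":50,"tx":0,"ty":25,"tz":0,"wx":0,"wy":0,"wz":0},{"grip":50,"tx":0,"ty":0,"tz":0,"wx":0,"wy":0,"wz":0}]'
python3 - <<'E'
from h import *
go([467.1,-325.6,16],down(13.1,-1))
E
```

```text
time_s: 1.7
eef_pos: [462.7, -329.9, 48.0]
ee_rot: [0.079, -0.081, 0.704, -0.701]
force: [-0.8, -0.6, -1.2]
grip_width: 0.583
t [-5.3 32.  -3. ]
w [ 0.0051 -0.0016  0.0031]
```

```bash
python3 -m handwheel '[{"grip":50,"tx":-3,"ty":15,"tz":-2,"wx":0,"wy":0,"wz":0},{"grip":50,"tx":0,"ty":16,"tz":0,"wx":0,"wy":0,"wz":0},{"grip":50,"tx":0,"ty":0,"tz":0,"wx":0,"wy":0,"wz":0},{"grip":50,"tx":0,"ty":0,"tz":0,"wx":0,"wy":0,"wz":0}]'
python3 - <<'E'
from h import *
go([467.1,-325.6,16],down(13.1,-1));print(sense()["force"])
E
```

```text
time_s: 2.03
eef_pos: [467.2, -328.3, 21.4]
ee_rot: [-0.08, 0.08, -0.702, 0.703]
force: [0.5, -0.6, 1.3]
grip_width: 0.585
t [-0.5  5.4 -2.7]
w [-0.0004 -0.0007 -0.0001]
[ 0.52346385 -0.60654959  1.31319737]
```

```bash
python3 -m handwheel '[{"grip":50,"tx":0,"ty":5,"tz":-2.5,"wx":0,"wy":0,"wz":0},{"grip":50,"tx":0,"ty":0,"tz":0,"wx":0,"wy":0,"wz":0},{"grip":50,"tx":0,"ty":0,"tz":0,"wx":0,"wy":0,"wz":0}]'
python3 - <<'E'
from h import *
go([467.1,-325.6,16],down(13.1,-1));print(sense()["force"])
E
```

```text
time_s: 2.28
eef_pos: [467.0, -325.3, 16.0]
ee_rot: [-0.081, 0.081, -0.702, 0.703]
force: [0.1, 0.7, 0.8]
grip_width: 0.587
t [-0.1 -0.   0.3]
w [-0.0006  0.0002 -0.0004]
[0.13850312 0.72174458 0.75709891]
```

```bash
python3 -m handwheel '[{"grip":8,"tx":0,"ty":0,"tz":0,"wx":0,"wy":0,"wz":0},{"grip":8,"tx":0,"ty":0,"tz":0,"wx":0,"wy":0,"wz":0},{"grip":8,"tx":0,"ty":0,"tz":0,"wx":0,"wy":0,"wz":0},{"grip":8,"tx":0,"ty":0,"tz":0,"wx":0,"wy":0,"wz":0},{"grip":8,"tx":0,"ty":0,"tz":0,"wx":0,"wy":0,"wz":0},{"grip":8,"tx":0,"ty":0,"tz":0,"wx":0,"wy":0,"wz":0}]' 80
python3 -m handwheel '[{"grip":8,"tx":0,"ty":0,"tz":0,"wx":0,"wy":0,"wz":0},{"grip":8,"tx":0,"ty":0,"tz":0,"wx":0,"wy":0,"wz":0}]'
```

```text
time_s: 2.78
eef_pos: [467.1, -325.4, 15.8]
ee_rot: [-0.081, 0.081, -0.702, 0.703]
force: [-1.9, 0.5, 5.4]
grip_width: 0.172
time_s: 2.95
eef_pos: [467.1, -325.4, 15.9]
ee_rot: [-0.081, 0.081, -0.702, 0.703]
force: [-1.7, -0.1, 5.5]
grip_width: 0.171
```

```bash
python3 -m handwheel '[{"grip":8,"tx":0,"ty":-10,"tz":0,"wx":0,"wy":0,"wz":0},{"grip":8,"tx":0,"ty":-20,"tz":0,"wx":0,"wy":0,"wz":0},{"grip":8,"tx":0,"ty":-30,"tz":0,"wx":0,"wy":0,"wz":0},{"grip":8,"tx":0,"ty":-30,"tz":0,"wx":0,"wy":0,"wz":0},{"grip":8,"tx":0,"ty":-30,"tz":0,"wx":0,"wy":0,"wz":0},{"grip":8,"tx":0,"ty":-20,"tz":0,"wx":0,"wy":0,"wz":0},{"grip":8,"tx":0,"ty":0,"tz":0,"wx":0,"wy":0,"wz":0}]'
python3 - <<'E'
from h import *
# pregrasp: tool tip 25 mm before pry edge; grip point is 102 from tip
a=np.radians(-17.8); c=np.array([np.cos(a),np.sin(a)]); lip=np.array([671,-19.6])-32*c
tip=lip-c*41; g=tip-c*102; print(lip,g)
go([*g,130],down(-17.8,-1)); print(sense()["joints"])
E
```

```text
time_s: 3.53
eef_pos: [468.1, -326.2, 160.1]
ee_rot: [-0.082, 0.079, -0.7, 0.705]
force: [-0.4, -0.8, -0.7]
grip_width: 0.171
[640.53185943  -9.81775024] [504.37735627  33.89667837]
t [-116.9   28.3 -342.7]
w [-0.0054  0.5397 -0.0056]
[-8.13940550e-01  4.69801131e-01  1.46294308e+00  6.91741327e-05
  1.20115586e+00  5.27844490e-01]
```

```bash
python3 -m handwheel '[{"grip":8,"tx":-10,"ty":0,"tz":-28,"wx":0,"wy":0,"wz":0},{"grip":8,"tx":-12,"ty":0,"tz":-35,"wx":0,"wy":0,"wz":0},{"grip":8,"tx":-12,"ty":0,"tz":-35,"wx":0,"wy":0,"wz":0},{"grip":8,"tx":-12,"ty":0,"tz":-35,"wx":0,"wy":0,"wz":0},{"grip":8,"tx":-12,"ty":0,"tz":-35,"wx":0,"wy":0,"wz":0},{"grip":8,"tx":-12,"ty":0,"tz":-35,"wx":0,"wy":0,"wz":0},{"grip":8,"tx":-12,"ty":0,"tz":-35,"wx":0,"wy":0,"wz":0},{"grip":8,"tx":-12,"ty":0,"tz":-35,"wx":0,"wy":0,"wz":0},{"grip":8,"tx":-12,"ty":0,"tz":-35,"wx":0,"wy":0,"wz":0},{"grip":8,"tx":-12,"ty":0,"tz":-34,"wx":0,"wy":0,"wz":0}]'
python3 -m handwheel '[{"grip":8,"tx":0,"ty":0,"tz":0,"wx":0,"wy":0.1,"wz":0},{"grip":8,"tx":0,"ty":0,"tz":0,"wx":0,"wy":0.1,"wz":0},{"grip":8,"tx":0,"ty":0,"tz":0,"wx":0,"wy":0.1,"wz":0},{"grip":8,"tx":0,"ty":0,"tz":0,"wx":0,"wy":0.1,"wz":0},{"grip":8,"tx":0,"ty":0,"tz":0,"wx":0,"wy":0.1,"wz":0},{"grip":8,"tx":0,"ty":0,"tz":0,"wx":0,"wy":0.04,"wz":0},{"grip":8,"tx":0,"ty":0,"tz":0,"wx":0,"wy":0,"wz":0},{"grip":8,"tx":0,"ty":0,"tz":0,"wx":0,"wy":0,"wz":0}]'
python3 - <<'E'
from h import *
go([504.4,33.9,130],down(-17.8,-1)); print(sense()["joints"])
for n in("top","side"):
    c=eyes.capture(n); cv2.imwrite(f"pics/{n}2.png",c["pixels"][:,:,::-1])
E
```

```text
time_s: 4.37
eef_pos: [503.5, 36.8, 154.6]
ee_rot: [0.08, -0.081, 0.703, -0.702]
force: [1.5, -0.8, -0.7]
grip_width: 0.175
time_s: 5.03
eef_pos: [503.8, 34.8, 154.7]
ee_rot: [-0.11, 0.109, 0.699, -0.699]
force: [-1.0, 0.2, -2.2]
grip_width: 0.173
t [-0.8 24.7  0.7]
w [-0.0002  0.001   0.0013]
[-1.63408553e-01  3.45379945e-01  1.66449961e+00  5.65694828e-06
  1.13305597e+00  1.71704174e+00]
```

View pics/top2.png

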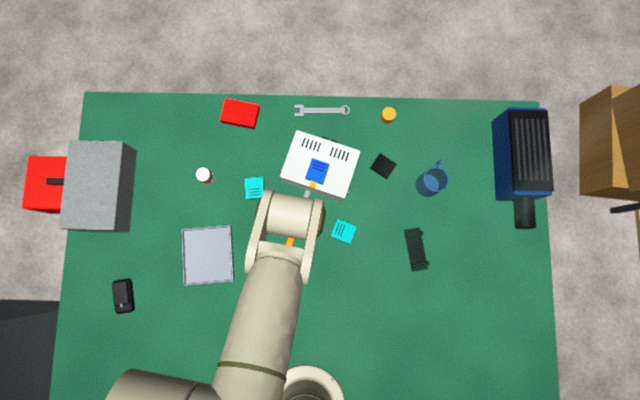

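View pics/side2.png

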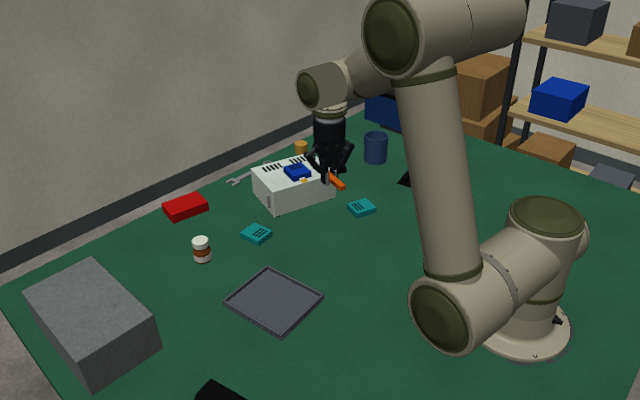

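The tool is held: the orange handle end is at (291,242), the blade tip near (307,192), and the rest is empty at (416,249). I'll measure the blade tip.

Run:
```python
from h import *
t=eyes.capture("top"); s=eyes.capture("side")
a=cv2.resize(t["pixels"][165:255,270:350,::-1],None,fx=6,fy=6,interpolation=cv2.INTER_CUBIC)
b=cv2.resize(s["pixels"][140:220,270:370,::-1],None,fx=6,fy=6,interpolation=cv2.INTER_CUBIC)
cv2.imwrite("pics/a3.png",a);cv2.imwrite("pics/b3.png",b)
S=sense(); r=rot(); 
c=-r.as_matrix()[:,0]; print(c)
gp=S["eef_pos"]+r.apply([0,-18.7,0]); tip=gp+c*102
for cam in(t,s): print(proj(cam,[tip,gp-c*63,gp, tip-55*c]).round(1))
```

```text
[ 9.52209703e-01 -3.05444855e-01 -3.50149730e-04]
[[308.2 190.1]
 [287.6 248.6]
 [295.6 226. ]
 [301.4 209.3]]
[[309.5 158.9]
 [343.2 187.8]
 [329.5 176.1]
 [320.  167.9]]
```

View pics/a3.png

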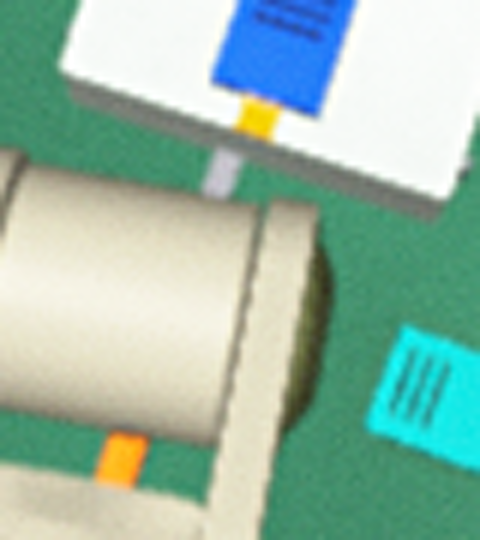

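View pics/b3.png

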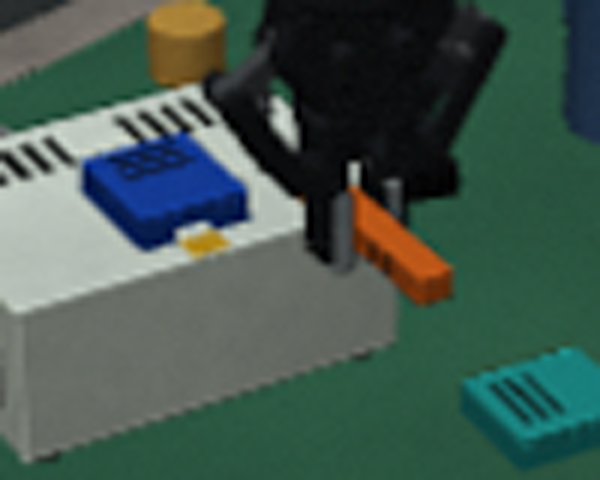

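Measured and predicted tip positions agree within 0.3 px in the top view, and the handle end within about 1 px in the side view. I'll descend in front of the edge.

```bash
python3 -m handwheel '[{"grip":8,"tx":-0.8,"ty":20,"tz":0.5,"wx":0,"wy":0,"wz":0},{"grip":8,"tx":0,"ty":25,"tz":0,"wx":0,"wy":0,"wz":0},{"grip":8,"tx":0,"ty":25,"tz":0,"wx":0,"wy":0,"wz":0},{"grip":8,"tx":0,"ty":9,"tz":0,"wx":0,"wy":0,"wz":0},{"grip":8,"tx":0,"ty":0,"tz":0,"wx":0,"wy":0,"wz":0},{"grip":8,"tx":0,"ty":0,"tz":0,"wx":0,"wy":0,"wz":0},{"grip":8,"tx":0,"ty":0,"tz":0,"wx":0,"wy":0,"wz":0}]'
cat >> h.py <<'E'
CY=-17.8
def status():
    S=sense(); r=rot(); a=np.radians(CY); cx=np.array([np.cos(a),np.sin(a),0]); n=np.array([-cx[1],cx[0],0])
    lip=np.array([671,-19.6,97])-32*cx
    gp=S["eef_pos"]+r.apply([0,-18.7,0]); tip=gp-r.apply([102,0.3,0]); d=tip-lip
    print("tip rel lip x,y,z",(d@cx).round(1),(d@n).round(1),d[2].round(1),"F",S["force"].round(1),"M",S["wrist_torque"].round(2),"t",S["time_s"],"dirz",(-r.as_matrix()[2,0]).round(4),"tcp",S["eef_pos"].round(1),"w",(r.inv()*down(CY,-1)).as_rotvec().round(4))
    return tip
E
python3 - <<'E'
from h import *
tip=status()
t=eyes.capture("top"); s=eyes.capture("side")
a=cv2.resize(t["pixels"][165:255,270:350,::-1],None,fx=6,fy=6,interpolation=cv2.INTER_CUBIC)
b=cv2.resize(s["pixels"][140:230,270:370,::-1],None,fx=6,fy=6,interpolation=cv2.INTER_CUBIC)
cv2.imwrite("pics/a4.png",a);cv2.imwrite("pics/b4.png",b)
for cam in(t,s): print(proj(cam,[tip]).round(1))
E
```

```text
time_s: 5.82
eef_pos: [505.7, 33.9, 77.7]
ee_rot: [0.109, -0.11, -0.699, 0.699]
force: [-0.1, -0.2, -1.2]
grip_width: 0.17
tip rel lip x,y,z -39.8 0.4 -0.1 F [-0.1 -0.2 -1.2] M [-0.01 -0.04 -0.03] t 5.8167 dirz 0.0023 tcp [505.7  33.9  77.7] w [ 0.0004 -0.0003 -0.0023]
[[308.8 194.5]]
[[309.9 183.7]]
```

View pics/a4.png

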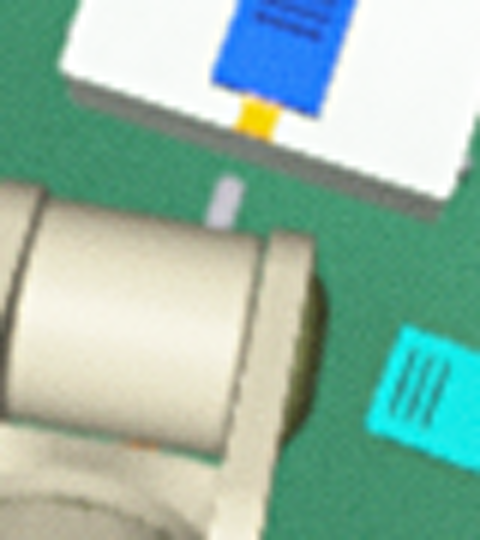

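View pics/b4.png

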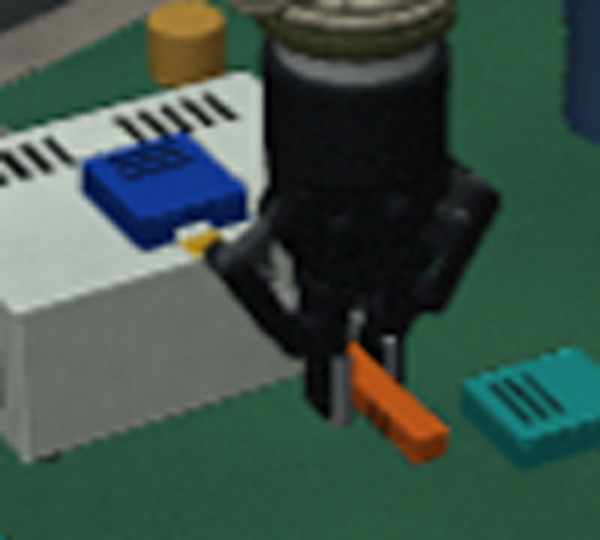

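```bash
python3 -m handwheel '[{"grip":8,"tx":-5,"ty":2,"tz":0,"wx":0,"wy":0,"wz":0},{"grip":8,"tx":-5,"ty":0,"tz":0,"wx":0,"wy":0,"wz":0},{"grip":8,"tx":0,"ty":0,"tz":0,"wx":0,"wy":0,"wz":0},{"grip":8,"tx":0,"ty":0,"tz":0,"wx":0,"wy":0,"wz":0},{"grip":8,"tx":0,"ty":0,"tz":0,"wx":0,"wy":0,"wz":0}]' >/dev/null
python3 -c 'from h import *;status()'
```

```text
tip rel lip x,y,z -30.6 0.2 -3.7 F [ 0.2  0.6 -1.8] M [ 0.03  0.   -0.03] t 6.3333 dirz -0.0002 tcp [514.4  30.9  74.3] w [-0.     -0.0005  0.0002]
```

```bash
python3 -m handwheel '[{"grip":8,"tx":-8,"ty":0,"tz":0,"wx":0,"wy":0,"wz":0},{"grip":8,"tx":-8,"ty":0,"tz":0,"wx":0,"wy":0,"wz":0},{"grip":8,"tx":-8,"ty":0,"tz":0,"wx":0,"wy":0,"wz":0},{"grip":8,"tx":0,"ty":0,"tz":0,"wx":0,"wy":0,"wz":0},{"grip":8,"tx":0,"ty":0,"tz":0,"wx":0,"wy":0,"wz":0},{"grip":8,"tx":0,"ty":0,"tz":0,"wx":0,"wy":0,"wz":0}]' >/dev/null
python3 - <<'E'
from h import *
tip=status()
t=eyes.capture("top"); s=eyes.capture("side")
a=cv2.resize(t["pixels"][150:220,285:345,::-1],None,fx=8,fy=8,interpolation=cv2.INTER_CUBIC)
b=cv2.resize(s["pixels"][150:210,270:345,::-1],None,fx=8,fy=8,interpolation=cv2.INTER_CUBIC)
b=cv2.copyMakeBorder(b,0,560-480,0,0,cv2.BORDER_CONSTANT); o=np.hstack([a,b]); cv2.imwrite("pics/c5.png",cv2.resize(o,None,fx=.74,fy=.74))
for cam in(t,s): print(proj(cam,[tip]).round(1))
E
```

```text
tip rel lip x,y,z -6.8 0.2 -4.0 F [-0.7 -0.1 -1.7] M [-0.01  0.01  0.04] t 6.8333 dirz -0.0006 tcp [537.   23.7  74.1] w [-0.0001 -0.0005  0.0006]
[[312.6 184.1]]
[[304.2 179.5]]
```

View pics/c5.png

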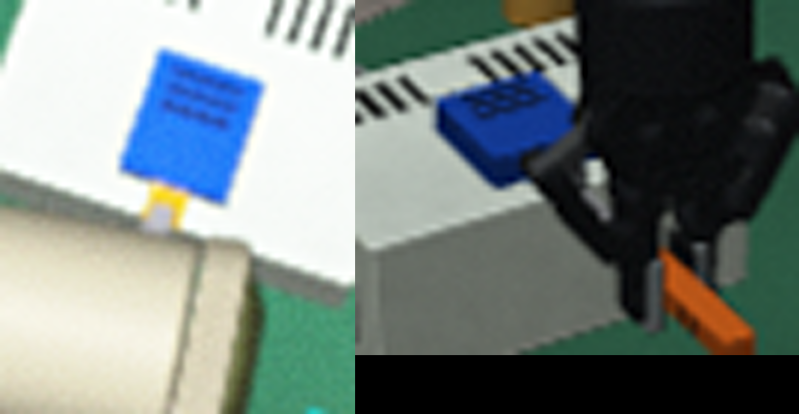

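The blade tip lies over the yellow patch, in line with the notch (crop (160,215)), and there is no contact force. I'll insert now.

```bash
python3 -m handwheel '[{"grip":8,"tx":-5,"ty":0,"tz":0,"wx":0,"wy":0,"wz":0},{"grip":8,"tx":-5,"ty":0,"tz":0,"wx":0,"wy":0,"wz":0},{"grip":8,"tx":-3,"ty":0,"tz":0,"wx":0,"wy":0,"wz":0},{"grip":8,"tx":0,"ty":0,"tz":0,"wx":0,"wy":0,"wz":0},{"grip":8,"tx":0,"ty":0,"tz":0,"wx":0,"wy":0,"wz":0}]' >/dev/null
python3 -c 'from h import *;status()'
python3 -m handwheel '[{"grip":8,"tx":-5,"ty":0,"tz":0,"wx":0,"wy":0,"wz":0},{"grip":8,"tx":-5,"ty":0,"tz":0,"wx":0,"wy":0,"wz":0},{"grip":8,"tx":-2,"ty":0,"tz":0,"wx":0,"wy":0,"wz":0},{"grip":8,"tx":0,"ty":0,"tz":0,"wx":0,"wy":0,"wz":0},{"grip":8,"tx":0,"ty":0,"tz":0,"wx":0,"wy":0,"wz":0}]' >/dev/null
python3 -c 'from h import *;status()'
```

```text
tip rel lip x,y,z 6.5 0.1 -3.9 F [-0.6 -0.2 -1.1] M [ 0.03 -0.02 -0.01] t 7.35 dirz -0.0002 tcp [549.7  19.5  74.2] w [-0.     -0.0006  0.0002]
tip rel lip x,y,z 18.5 0.1 -3.8 F [-1.   0.4 -1.7] M [-0.02 -0.02 -0.03] t 7.7667 dirz -0.0002 tcp [561.1  15.9  74.2] w [-0.     -0.0006  0.0002]
```

The blade is 18.5 mm in with no contact force. Levering about the edge, in stages:

```bash
python3 -m handwheel '[{"grip":8,"tx":-1,"ty":4.5,"tz":0,"wx":0,"wy":0,"wz":0.06},{"grip":8,"tx":-1,"ty":4.5,"tz":0,"wx":0,"wy":0,"wz":0.06},{"grip":8,"tx":-1,"ty":4.5,"tz":0,"wx":0,"wy":0,"wz":0.06},{"grip":8,"tx":0,"ty":0,"tz":0,"wx":0,"wy":0,"wz":0},{"grip":8,"tx":0,"ty":0,"tz":0,"wx":0,"wy":0,"wz":0}]' >/dev/null
python3 - <<'E'
from h import *
tip=status()
t=eyes.capture("top"); s=eyes.capture("side")
a=cv2.resize(t["pixels"][150:220,285:345,::-1],None,fx=8,fy=8,interpolation=cv2.INTER_CUBIC)
b=cv2.resize(s["pixels"][150:210,270:345,::-1],None,fx=8,fy=8,interpolation=cv2.INTER_CUBIC)
b=cv2.copyMakeBorder(b,0,560-480,0,0,cv2.BORDER_CONSTANT); o=np.hstack([a,b]); cv2.imwrite("pics/c6.png",cv2.resize(o,None,fx=.74,fy=.74))
E
```

```text
tip rel lip x,y,z 16.7 0.2 0.7 F [-0.1 -0.4 -1.5] M [ 0.13  0.35 -0.04] t 8.1833 dirz 0.1767 tcp [564.1  15.   61. ] w [-1.000e-04 -4.000e-04 -1.776e-01]
```

View pics/c6.png

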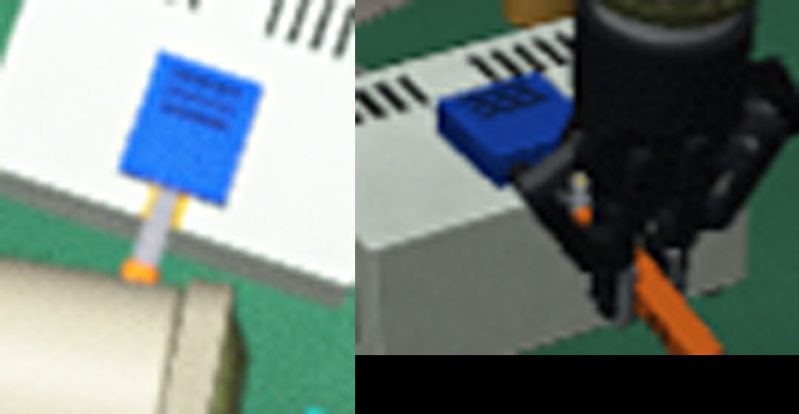

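The blade is in the notch with the yellow patch showing evenly on both sides, and the moment is building. I'll continue.

```bash
python3 -m handwheel '[{"grip":8,"tx":-1,"ty":4.2,"tz":0,"wx":0,"wy":0,"wz":0.06},{"grip":8,"tx":-1,"ty":4.2,"tz":0,"wx":0,"wy":0,"wz":0.06},{"grip":8,"tx":0,"ty":0,"tz":0,"wx":0,"wy":0,"wz":0},{"grip":8,"tx":0,"ty":0,"tz":0,"wx":0,"wy":0,"wz":0}]' >/dev/null
python3 -c 'from h import *;status()'
python3 -m handwheel '[{"grip":8,"tx":-1,"ty":4.2,"tz":0,"wx":0,"wy":0,"wz":0.06},{"grip":8,"tx":-1,"ty":4.2,"tz":0,"wx":0,"wy":0,"wz":0.06},{"grip":8,"tx":0,"ty":0,"tz":0,"wx":0,"wy":0,"wz":0},{"grip":8,"tx":0,"ty":0,"tz":0,"wx":0,"wy":0,"wz":0}]' >/dev/null
python3 - <<'E'
from h import *
tip=status()
t=eyes.capture("top"); s=eyes.capture("side")
a=cv2.resize(t["pixels"][150:220,285:345,::-1],None,fx=8,fy=8,interpolation=cv2.INTER_CUBIC)
b=cv2.resize(s["pixels"][150:210,270:345,::-1],None,fx=8,fy=8,interpolation=cv2.INTER_CUBIC)
b=cv2.copyMakeBorder(b,0,560-480,0,0,cv2.BORDER_CONSTANT); o=np.hstack([a,b]); cv2.imwrite("pics/c7.png",cv2.resize(o,None,fx=.74,fy=.74))
E
```

```text
tip rel lip x,y,z 16.2 0.1 4.7 F [ 2.8  0.5 -3.7] M [0.19 0.28 0.09] t 8.6167 dirz 0.2953 tcp [568.6  13.4  53.4] w [-1.000e-04 -7.000e-04 -2.998e-01]
tip rel lip x,y,z 14.0 0.1 7.7 F [ 0.1 -0.3 -1. ] M [0.1  0.2  0.02] t 8.95 dirz 0.4057 tcp [572.5  12.2  46. ] w [-0.0005 -0.0006 -0.4177]
```

View pics/c7.png

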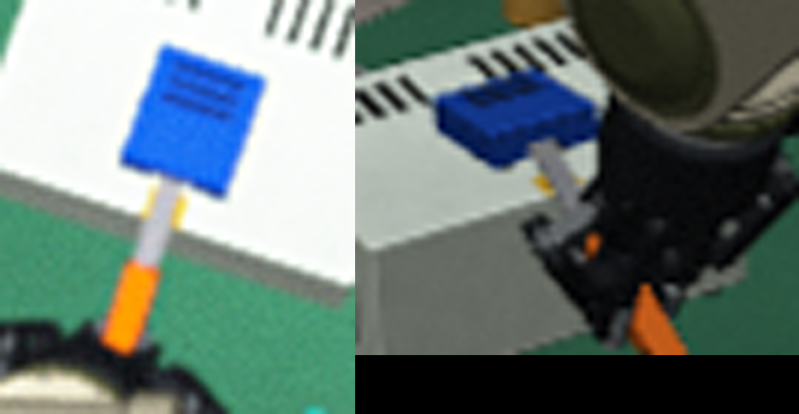

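The cover is clearly tilted up in both views. I'll check how far against the expected pop of about 11 mm.

Run:
```python
from h import *
s=eyes.capture("side");t=eyes.capture("top")
a=np.radians(-17.8); cx=np.array([np.cos(a),np.sin(a),0]); n=np.array([-cx[1],cx[0],0]); o=np.array([671,-19.6,90])
for th in(0,4,5.5,8,10):
    T=np.radians(th)
    def P(x,y,z):
        dx=x-32; X=32+dx*np.cos(T)+z*np.sin(T)*1*-1*-1 if 0 else 32+dx*np.cos(T)+z*np.sin(T); Z=-dx*np.sin(T)+z*np.cos(T)
        return o+cx*X+n*y+np.array([0,0,Z])
    pts=[P(-32,28,0),P(-32,28,18),P(-32,-28,18),P(32,28,18)]
    print(th,proj(s,pts).round(1).tolist(),proj(t,pts[1:3]).round(1).tolist())
for nm,c in(("s",s),("t",t)):
    h=hsv(c);H,S,V=[h[...,i].astype(int) for i in range(3)]
    for b in blobs((H>105)&(H<125)&(S>130)&(V>60)):
        if 270<b[1][0]<330 and 150<b[1][1]<190: print(nm,b[0], "lowest",b[2][b[2][:,1].argmax()],"left",b[2][b[2][:,0].argmin()])
crop(s,275,150,335,200,12,"pics/c8.png")
```

```text
0 [[294.1, 182.0], [293.8, 176.3], [311.9, 171.1], [283.4, 166.3]] [[304.2, 177.8], [322.7, 184.1]]
4 [[294.0, 180.6], [293.6, 174.7], [311.7, 169.5], [283.2, 166.1]] [[304.3, 177.0], [322.9, 183.3]]
5.5 [[294.0, 180.0], [293.4, 174.1], [311.5, 168.8], [283.2, 166.1]] [[304.4, 176.7], [323.0, 183.0]]
8 [[293.9, 179.1], [293.2, 173.1], [311.3, 167.8], [283.1, 166.0]] [[304.5, 176.1], [323.1, 182.4]]
10 [[293.8, 178.4], [293.0, 172.2], [311.2, 167.0], [283.0, 165.9]] [[304.6, 175.7], [323.2, 182.0]]
s [284 161  28  17 286] lowest [292 177] left [284 166]
t [306 158  23  25 380] lowest [320 182] left [306 174]
```

View pics/c8.png

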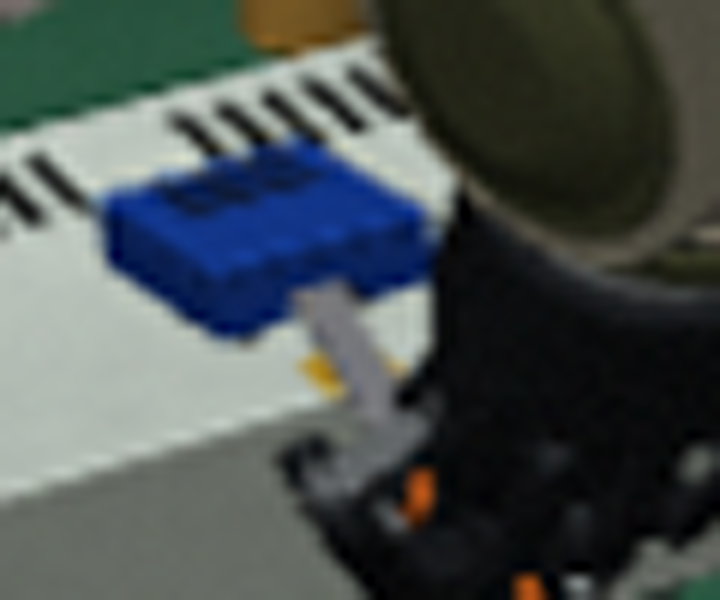

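The cover's front lower corner has risen about 4 px, which matches the 10° popped state (prediction 182.0 to 178.4). It has popped. I'll ease the blade off and withdraw.

```bash
python3 -m handwheel '[{"grip":8,"tx":1,"ty":-4.2,"tz":0,"wx":0,"wy":0,"wz":-0.06},{"grip":8,"tx":1,"ty":-4.2,"tz":0,"wx":0,"wy":0,"wz":-0.06},{"grip":8,"tx":0,"ty":0,"tz":0,"wx":0,"wy":0,"wz":0},{"grip":8,"tx":6,"ty":0,"tz":0,"wx":0,"wy":0,"wz":0},{"grip":8,"tx":10,"ty":0,"tz":0,"wx":0,"wy":0,"wz":0},{"grip":8,"tx":10,"ty":0,"tz":0,"wx":0,"wy":0,"wz":0},{"grip":8,"tx":15,"ty":0,"tz":0,"wx":0,"wy":0,"wz":0},{"grip":8,"tx":15,"ty":0,"tz":0,"wx":0,"wy":0,"wz":0},{"grip":8,"tx":0,"ty":0,"tz":0,"wx":0,"wy":0,"wz":0},{"grip":8,"tx":0,"ty":0,"tz":0,"wx":0,"wy":0,"wz":0}]' >/dev/null
python3 - <<'E'
from h import *
tip=status()
t=eyes.capture("top"); s=eyes.capture("side")
a=cv2.resize(t["pixels"][150:220,285:345,::-1],None,fx=8,fy=8,interpolation=cv2.INTER_CUBIC)
b=cv2.resize(s["pixels"][150:210,270:345,::-1],None,fx=8,fy=8,interpolation=cv2.INTER_CUBIC)
b=cv2.copyMakeBorder(b,0,560-480,0,0,cv2.BORDER_CONSTANT); o=np.hstack([a,b]); cv2.imwrite("pics/c9.png",cv2.resize(o,None,fx=.74,fy=.74))
E
```

```text
tip rel lip x,y,z -38.8 0.3 -12.6 F [ 0.  -0.4 -1.1] M [0.05 0.19 0.05] t 9.9833 dirz 0.2956 tcp [516.3  30.4  36.1] w [-1.e-04 -0.e+00 -3.e-01]
```

View pics/c9.png

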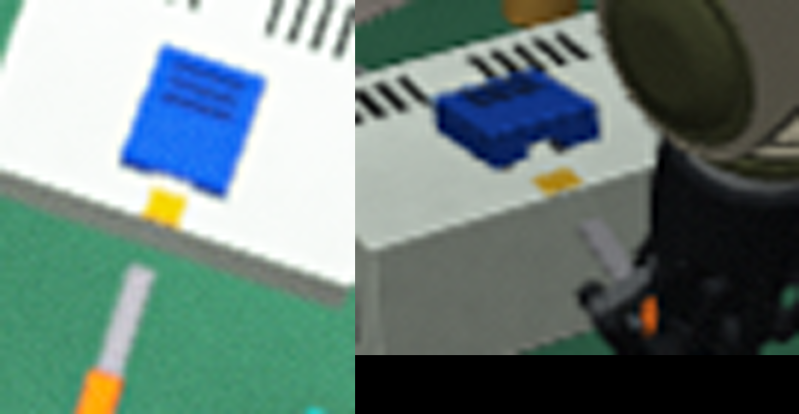

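The cover stays up, tilted, with the notch open at crop (545,150), and the tool is clear. I'll level the tool, lift it and go back to the rest.

```bash
python3 -m handwheel '[{"grip":8,"tx":10,"ty":-15,"tz":0,"wx":0,"wy":0,"wz":-0.1},{"grip":8,"tx":10,"ty":-20,"tz":0,"wx":0,"wy":0,"wz":-0.1},{"grip":8,"tx":0,"ty":-25,"tz":0,"wx":0,"wy":0,"wz":-0.1},{"grip":8,"tx":0,"ty":-30,"tz":0,"wx":0,"wy":0,"wz":0},{"grip":8,"tx":0,"ty":-30,"tz":0,"wx":0,"wy":0,"wz":0},{"grip":8,"tx":0,"ty":0,"tz":0,"wx":0,"wy":0,"wz":0},{"grip":8,"tx":0,"ty":0,"tz":0,"wx":0,"wy":0,"wz":0},{"grip":8,"tx":0,"ty":0,"tz":0,"wx":0,"wy":0,"wz":0}]' >/dev/null
python3 - <<'E'
from h import *
tip=status()
t=eyes.capture("top"); s=eyes.capture("side")
S=sense(); r=rot(); c=-r.as_matrix()[:,0]
gp=S["eef_pos"]+r.apply([0,-18.7,0])
for nm,cam in(("t",t),("s",s)): print(nm,proj(cam,[gp+c*102,gp-c*63]).round(1).tolist())
a=cv2.resize(t["pixels"][150:260,270:350,::-1],None,fx=5,fy=5,interpolation=cv2.INTER_CUBIC)
b=cv2.resize(s["pixels"][140:250,290:370,::-1],None,fx=5,fy=5,interpolation=cv2.INTER_CUBIC)
cv2.imwrite("pics/c10.png",np.hstack([a,b]))
E
```

```text
tip rel lip x,y,z -58.4 0.1 71.2 F [-0.4  0.3 -1.8] M [ 0.01  0.05 -0.03] t 10.75 dirz 0.0005 tcp [487.8  39.3 149.2] w [-0.0002 -0.0007 -0.0005]
t [[306.4, 196.6], [285.7, 255.0]]
s [[313.0, 163.8], [347.2, 193.4]]
```

View pics/c10.png

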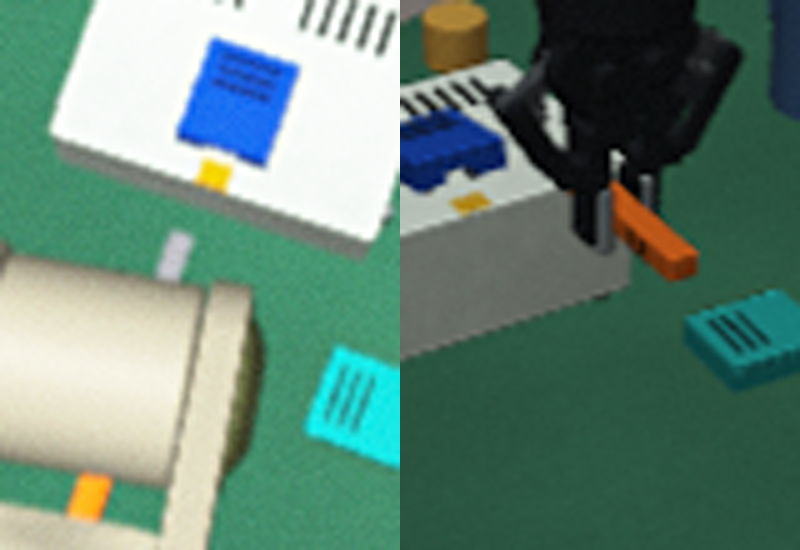

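No slip in the grip. Back to the rest:

```bash
python3 -m handwheel '[{"grip":8,"tx":0,"ty":0,"tz":0,"wx":0,"wy":-0.1,"wz":0},{"grip":8,"tx":0,"ty":0,"tz":0,"wx":0,"wy":-0.1,"wz":0},{"grip":8,"tx":0,"ty":0,"tz":0,"wx":0,"wy":-0.1,"wz":0},{"grip":8,"tx":0,"ty":0,"tz":0,"wx":0,"wy":-0.1,"wz":0},{"grip":8,"tx":0,"ty":0,"tz":0,"wx":0,"wy":-0.1,"wz":0},{"grip":8,"tx":0,"ty":0,"tz":0,"wx":0,"wy":-0.04,"wz":0},{"grip":8,"tx":0,"ty":0,"tz":0,"wx":0,"wy":0,"wz":0},{"grip":8,"tx":0,"ty":0,"tz":0,"wx":0,"wy":0,"wz":0}]' 
python3 -c 'from h import *;go([467.1,-325.6,100],down(13.1,-1))'
```

```text
time_s: 11.52
eef_pos: [487.7, 39.5, 149.1]
ee_rot: [-0.08, 0.08, -0.702, 0.703]
force: [-0.4, 1.0, -1.5]
grip_width: 0.168
t [102.3  49.2 351. ]
w [-0.0002 -0.0014  0.0004]
```

```bash
python3 -m handwheel '[{"grip":8,"tx":10,"ty":0,"tz":35,"wx":0,"wy":0,"wz":0},{"grip":8,"tx":10,"ty":0,"tz":35,"wx":0,"wy":0,"wz":0},{"grip":8,"tx":10,"ty":0,"tz":35,"wx":0,"wy":0,"wz":0},{"grip":8,"tx":10,"ty":0,"tz":35,"wx":0,"wy":0,"wz":0},{"grip":8,"tx":10,"ty":0,"tz":35,"wx":0,"wy":0,"wz":0},{"grip":8,"tx":10,"ty":0,"tz":35,"wx":0,"wy":0,"wz":0},{"grip":8,"tx":10,"ty":0,"tz":35,"wx":0,"wy":0,"wz":0},{"grip":8,"tx":10,"ty":0,"tz":35,"wx":0,"wy":0,"wz":0},{"grip":8,"tx":10,"ty":0,"tz":35,"wx":0,"wy":0,"wz":0},{"grip":8,"tx":12,"ty":0,"tz":36,"wx":0,"wy":0,"wz":0}]' 
python3 -m handwheel '[{"grip":8,"tx":0,"ty":20,"tz":0,"wx":0,"wy":0,"wz":0},{"grip":8,"tx":0,"ty":20,"tz":0,"wx":0,"wy":0,"wz":0},{"grip":8,"tx":0,"ty":0,"tz":0,"wx":0,"wy":0,"wz":0},{"grip":8,"tx":0,"ty":0,"tz":0,"wx":0,"wy":0,"wz":0},{"grip":8,"tx":0,"ty":0,"tz":0,"wx":0,"wy":0,"wz":0}]' 
python3 -c 'from h import *;go([467.1,-325.6,16],down(13.1,-1))'
```

```text
time_s: 12.35
eef_pos: [467.9, -327.2, 149.5]
ee_rot: [0.08, -0.08, 0.703, -0.703]
force: [-0.3, 1.5, -0.0]
grip_width: 0.171
time_s: 12.77
eef_pos: [468.7, -325.6, 111.0]
ee_rot: [-0.081, 0.08, -0.702, 0.703]
force: [0.1, -0.2, -0.5]
grip_width: 0.171
t [ 1.7 95.  -0.5]
w [-0.0016  0.     -0.0015]
```

```bash
python3 -m handwheel '[{"grip":8,"tx":1.5,"ty":25,"tz":0,"wx":0,"wy":0,"wz":0},{"grip":8,"tx":0,"ty":25,"tz":0,"wx":0,"wy":0,"wz":0},{"grip":8,"tx":0,"ty":25,"tz":0,"wx":0,"wy":0,"wz":0},{"grip":8,"tx":0,"ty":10,"tz":0,"wx":0,"wy":0,"wz":0},{"grip":8,"tx":0,"ty":0,"tz":0,"wx":0,"wy":0,"wz":0},{"grip":8,"tx":0,"ty":0,"tz":0,"wx":0,"wy":0,"wz":0},{"grip":8,"tx":0,"ty":0,"tz":0,"wx":0,"wy":0,"wz":0}]' 
python3 -c 'from h import *;go([467.1,-325.6,16],down(13.1,-1))'
```

```text
time_s: 13.35
eef_pos: [467.8, -326.7, 27.0]
ee_rot: [-0.082, 0.08, -0.701, 0.704]
force: [0.0, -0.9, -0.2]
grip_width: 0.169
t [ 0.5 11.  -1.2]
w [-0.0034  0.0003 -0.0026]
```

```bash
python3 -m handwheel '[{"grip":8,"tx":0,"ty":5,"tz":-0.5,"wx":0,"wy":0,"wz":0},{"grip":8,"tx":0,"ty":3.5,"tz":0,"wx":0,"wy":0,"wz":0},{"grip":8,"tx":0,"ty":0,"tz":0,"wx":0,"wy":0,"wz":0},{"grip":8,"tx":0,"ty":0,"tz":0,"wx":0,"wy":0,"wz":0},{"grip":8,"tx":0,"ty":0,"tz":0,"wx":0,"wy":0,"wz":0}]' 
python3 -c 'from h import *;go([467.1,-325.6,16],down(13.1,-1))'
```

```text
time_s: 13.77
eef_pos: [466.9, -325.5, 16.7]
ee_rot: [-0.081, 0.08, -0.702, 0.703]
force: [-0.4, 0.3, -1.1]
grip_width: 0.172
t [-0.2  0.7  0.1]
w [-0.0008  0.0001 -0.0011]
```

```bash
python3 -m handwheel '[{"grip":8,"tx":0,"ty":0.6,"tz":0,"wx":0,"wy":0,"wz":0},{"grip":8,"tx":0,"ty":0,"tz":0,"wx":0,"wy":0,"wz":0},{"grip":8,"tx":0,"ty":0,"tz":0,"wx":0,"wy":0,"wz":0},{"grip":45,"tx":0,"ty":0,"tz":0,"wx":0,"wy":0,"wz":0},{"grip":45,"tx":0,"ty":0,"tz":0,"wx":0,"wy":0,"wz":0},{"grip":45,"tx":0,"ty":0,"tz":0,"wx":0,"wy":0,"wz":0},{"grip":45,"tx":0,"ty":0,"tz":0,"wx":0,"wy":0,"wz":0},{"grip":45,"tx":0,"ty":0,"tz":0,"wx":0,"wy":0,"wz":0}]' 
python3 -m handwheel '[{"grip":45,"tx":0,"ty":-10,"tz":0,"wx":0,"wy":0,"wz":0},{"grip":45,"tx":0,"ty":-20,"tz":0,"wx":0,"wy":0,"wz":0},{"grip":50,"tx":0,"ty":-30,"tz":0,"wx":0,"wy":0,"wz":0},{"grip":60,"tx":0,"ty":-40,"tz":0,"wx":0,"wy":0,"wz":0},{"grip":70,"tx":0,"ty":-40,"tz":0,"wx":0,"wy":0,"wz":0},{"grip":80,"tx":0,"ty":-40,"tz":0,"wx":0,"wy":0,"wz":0},{"grip":80,"tx":0,"ty":0,"tz":0,"wx":0,"wy":0,"wz":0}]'
python3 - <<'E'
from h import *
a=np.radians(-17.8); print(sense()["joints"])
for sg in (1,-1): go([671,-19.6,200],down(-17.8,sg))
for sg in (1,-1): go([671,-19.6,200],down(72.2,sg))
E
```

```text
time_s: 14.43
eef_pos: [466.9, -325.5, 16.0]
ee_rot: [-0.081, 0.08, -0.702, 0.703]
force: [-0.0, 0.0, 0.1]
grip_width: 0.525
time_s: 15.02
eef_pos: [468.6, -327.3, 204.9]
ee_rot: [-0.084, 0.077, -0.698, 0.707]
force: [0.3, -2.0, 0.7]
grip_width: 0.939
[-8.14813122e-01  4.27117226e-01  1.40549290e+00  6.14806316e-04
  1.29372213e+00  5.26773777e-01]
t [-266.9    3.9 -253.7]
w [-0.0153 -2.6018  0.0138]
t [-266.9    3.9 -253.7]
w [-0.0104  0.5397 -0.0115]
t [-266.9    3.9 -253.7]
w [ 9.0000e-04  2.1105e+00 -1.8500e-02]
t [-266.9    3.9 -253.7]
w [-1.5900e-02 -1.0311e+00 -8.0000e-04]
```

```bash
python3 -m handwheel '[{"grip":85,"tx":0,"ty":0,"tz":0,"wx":0,"wy":0.1,"wz":0},{"grip":85,"tx":0,"ty":0,"tz":0,"wx":0,"wy":0.1,"wz":0},{"grip":85,"tx":0,"ty":0,"tz":0,"wx":0,"wy":0.1,"wz":0},{"grip":85,"tx":0,"ty":0,"tz":0,"wx":0,"wy":0.1,"wz":0},{"grip":85,"tx":0,"ty":0,"tz":0,"wx":0,"wy":0.1,"wz":0},{"grip":85,"tx":0,"ty":0,"tz":0,"wx":0,"wy":0.04,"wz":0},{"grip":85,"tx":0,"ty":0,"tz":-30,"wx":0,"wy":0,"wz":0},{"grip":85,"tx":0,"ty":0,"tz":-40,"wx":0,"wy":0,"wz":0},{"grip":85,"tx":0,"ty":0,"tz":-40,"wx":0,"wy":0,"wz":0},{"grip":85,"tx":0,"ty":0,"tz":-40,"wx":0,"wy":0,"wz":0}]' >/dev/null
cat >> h.py <<'E'
def covgrasp(h):
    a=np.radians(CY); T=np.radians(10); cx=np.array([np.cos(a),np.sin(a),0]); zz=np.array([0,0,1.])
    R=down(CY,-1)*Ro.from_rotvec([0,0,-T]); u=-R.as_matrix()[:,1]
    P=np.array([671,-19.6,90])+32*cx+ (-32)*(np.cos(T)*cx-np.sin(T)*zz)+u*h
    return P,R,u
E
python3 - <<'E'
from h import *
P,R,u=covgrasp(60); print(P,u); go(P,R); go(P+[0,0,40]); print(sense()["joints"])
t=eyes.capture("top"); s=eyes.capture("side")
cv2.imwrite("pics/top11.png",t["pixels"][:,:,::-1]);crop(s,360,130,480,220,6,"pics/s11.png")
E
```

```text
[681.38301155 -22.93362031 154.64520687] [ 0.16533553 -0.05308343  0.98480775]
t [-111.9   42.  -202.3]
w [ 0.     -0.0015 -0.1764]
t [-112.     2.  -202.3]
[-5.55204614e-01  3.81284383e-01  1.49536136e+00  3.47757204e-04
  1.26309995e+00  1.32762829e+00]
```

View pics/top11.png

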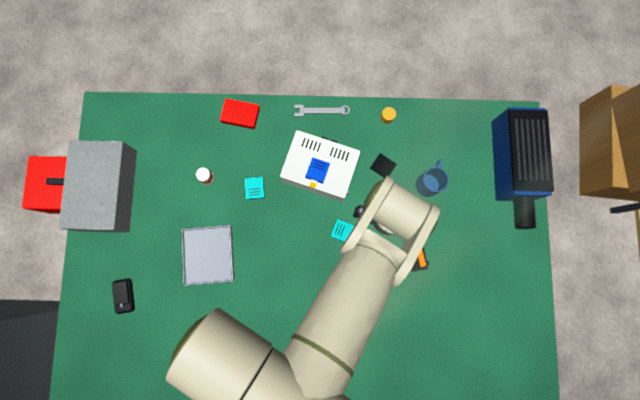

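The cover is still tilted at (317,170), and the orange handle end shows at the rest, (421,258). Mug and jar are unmoved. On to the cover.

```bash
python3 -m handwheel '[{"grip":85,"tx":-16,"ty":0,"tz":-29,"wx":0,"wy":0,"wz":0},{"grip":85,"tx":-16,"ty":0,"tz":-29,"wx":0,"wy":0,"wz":0},{"grip":85,"tx":-16,"ty":0,"tz":-29,"wx":0,"wy":0,"wz":0},{"grip":85,"tx":-16,"ty":0,"tz":-29,"wx":0,"wy":0,"wz":0},{"grip":85,"tx":-16,"ty":0,"tz":-29,"wx":0,"wy":0,"wz":0},{"grip":85,"tx":-16,"ty":0,"tz":-29,"wx":0,"wy":0,"wz":0},{"grip":85,"tx":-16,"ty":0,"tz":-28,"wx":0,"wy":0,"wz":0},{"grip":85,"tx":0,"ty":0,"tz":0,"wx":0,"wy":0,"wz":-0.0875},{"grip":85,"tx":0,"ty":0,"tz":0,"wx":0,"wy":0,"wz":-0.0875},{"grip":85,"tx":0,"ty":0,"tz":0,"wx":0,"wy":0,"wz":0}]'
python3 - <<'E'
from h import *
t=eyes.capture("top"); s=eyes.capture("side")
P,R,u=covgrasp(40); go(P,R)
cv2.imwrite("pics/s12.png",s["pixels"][:,:,::-1]); crop(t,400,200,440,280,6,"pics/t12.png")
E
```

```text
time_s: 16.78
eef_pos: [681.7, -25.6, 194.2]
ee_rot: [-0.172, 0.047, 0.705, -0.686]
force: [-0.4, -1.1, -0.6]
grip_width: 0.995
t [-6.2 60.2 -2.4]
w [ 0.0001 -0.0014 -0.0025]
```

View pics/s12.png

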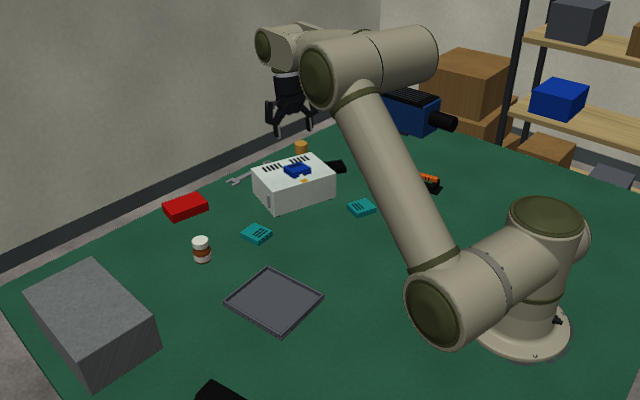

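View pics/t12.png

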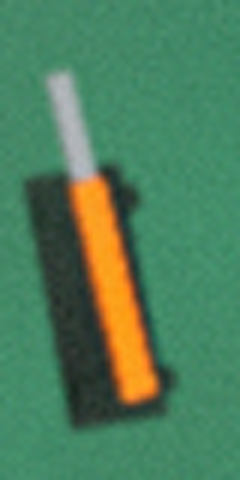

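The tool lies flat on its rest, and the gripper is above the cover. I'll descend along the tilted axis.

```bash
python3 -m handwheel '[{"grip":85,"tx":-6,"ty":20,"tz":-2.4,"wx":0,"wy":0,"wz":0},{"grip":85,"tx":0,"ty":20,"tz":0,"wx":0,"wy":0,"wz":0},{"grip":85,"tx":0,"ty":20,"tz":0,"wx":0,"wy":0,"wz":0},{"grip":85,"tx":0,"ty":0,"tz":0,"wx":0,"wy":0,"wz":0},{"grip":85,"tx":0,"ty":0,"tz":0,"wx":0,"wy":0,"wz":0},{"grip":85,"tx":0,"ty":0,"tz":0,"wx":0,"wy":0,"wz":0}]'
python3 - <<'E'
from h import *
P,R,u=covgrasp(-2); go(P,R)
s=eyes.capture("side"); crop(s,230,90,360,220,5,"pics/s13.png")
E
```

```text
time_s: 17.38
eef_pos: [678.0, -21.3, 138.2]
ee_rot: [-0.169, 0.05, 0.705, -0.687]
force: [-0.0, -0.0, 1.4]
grip_width: 0.995
t [-0.6 45.2  0.6]
w [ 0.0004 -0.0007 -0.0046]
```

View pics/s13.png

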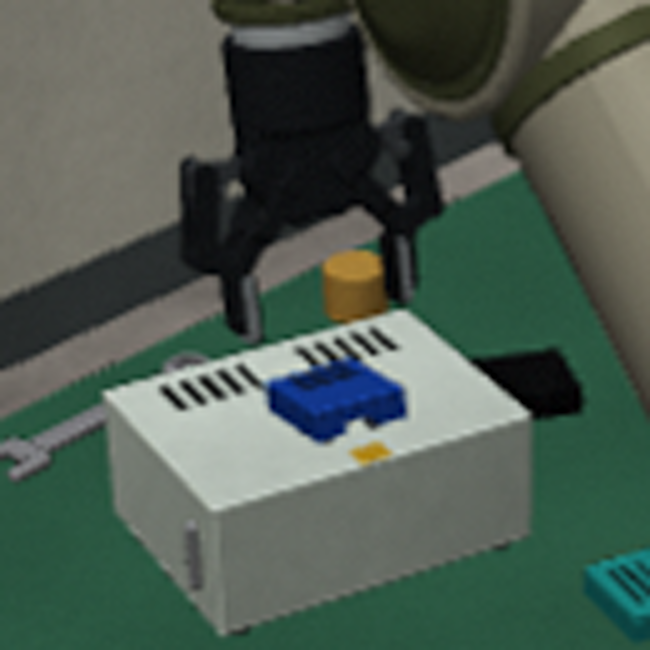

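```bash
python3 -m handwheel '[{"grip":85,"tx":-0.5,"ty":15,"tz":0.5,"wx":0,"wy":0,"wz":0},{"grip":85,"tx":0,"ty":15,"tz":0,"wx":0,"wy":0,"wz":0},{"grip":85,"tx":0,"ty":0,"tz":0,"wx":0,"wy":0,"wz":0},{"grip":85,"tx":0,"ty":0,"tz":0,"wx":0,"wy":0,"wz":0},{"grip":85,"tx":0,"ty":0,"tz":0,"wx":0,"wy":0,"wz":0}]'
python3 - <<'E'
from h import *
P,R,u=covgrasp(-2); go(P,R)
s=eyes.capture("side"); crop(s,230,90,360,220,5,"pics/s14.png")
E
```

```text
time_s: 17.85
eef_pos: [673.6, -20.2, 108.0]
ee_rot: [-0.169, 0.05, 0.705, -0.687]
force: [-0.7, -0.4, -0.2]
grip_width: 1.001
t [ 0.1 14.6  0.3]
w [ 0.0003 -0.0006 -0.0034]
```

View pics/s14.png

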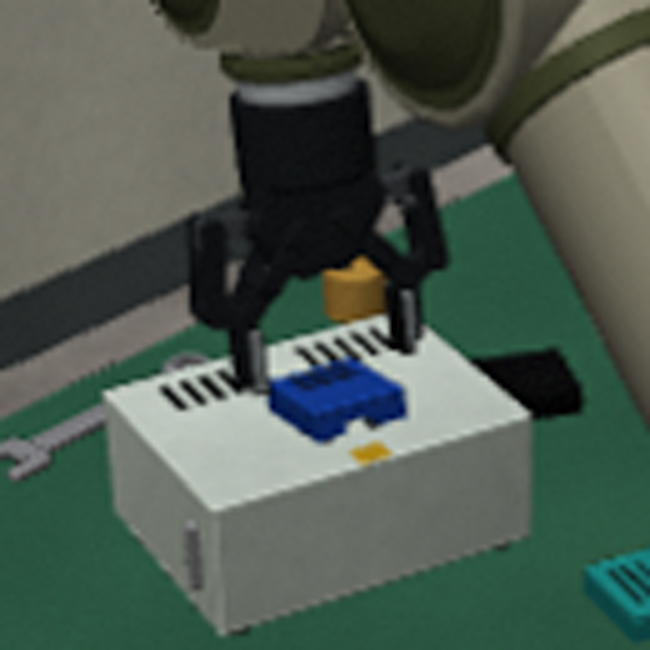

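```bash
python3 -m handwheel '[{"grip":85,"tx":0,"ty":8,"tz":0,"wx":0,"wy":0,"wz":0},{"grip":85,"tx":0,"ty":6,"tz":0,"wx":0,"wy":0,"wz":0},{"grip":85,"tx":0,"ty":0,"tz":0,"wx":0,"wy":0,"wz":0},{"grip":85,"tx":0,"ty":0,"tz":0,"wx":0,"wy":0,"wz":0},{"grip":85,"tx":0,"ty":0,"tz":0,"wx":0,"wy":0,"wz":0}]' 
python3 -m handwheel '[{"grip":65,"tx":0,"ty":0,"tz":0,"wx":0,"wy":0,"wz":0},{"grip":65,"tx":0,"ty":0,"tz":0,"wx":0,"wy":0,"wz":0},{"grip":65,"tx":0,"ty":0,"tz":0,"wx":0,"wy":0,"wz":0}]' 30
python3 - <<'E'
from h import *
P,R,u=covgrasp(-2); go(P,R)
s=eyes.capture("side"); crop(s,260,130,350,200,8,"pics/s15.png")
E
```

```text
time_s: 18.32
eef_pos: [670.7, -19.3, 92.6]
ee_rot: [-0.17, 0.049, 0.705, -0.686]
force: [-0.6, 0.7, 0.1]
grip_width: 0.993
time_s: 18.57
eef_pos: [670.7, -19.3, 92.7]
ee_rot: [-0.17, 0.049, 0.705, -0.686]
force: [-0.2, -0.5, 0.2]
grip_width: 0.763
t [-0.4 -1.   0.2]
w [ 0.0001 -0.0006 -0.001 ]
```

View pics/s15.png

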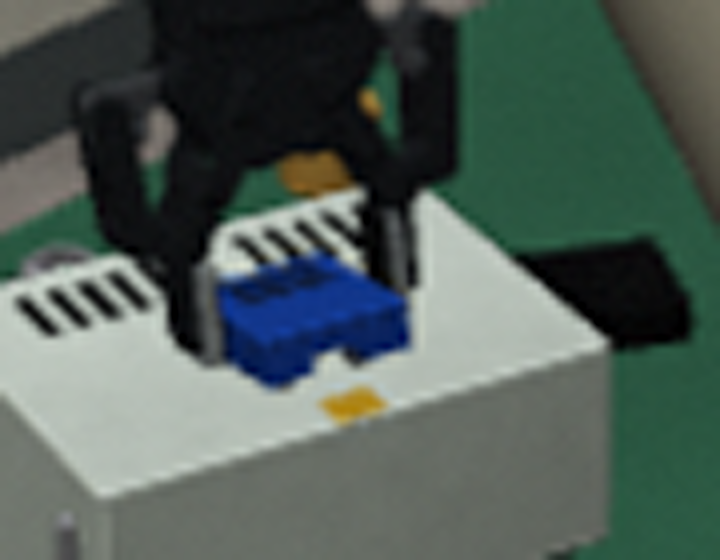

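The fingers straddle the cover at mid-length with clearance on both sides. Closing.

```bash
python3 -m handwheel '[{"grip":57,"tx":0,"ty":0,"tz":0,"wx":0,"wy":0,"wz":0},{"grip":50,"tx":0,"ty":0,"tz":0,"wx":0,"wy":0,"wz":0},{"grip":50,"tx":0,"ty":0,"tz":0,"wx":0,"wy":0,"wz":0},{"grip":50,"tx":0,"ty":0,"tz":0,"wx":0,"wy":0,"wz":0},{"grip":50,"tx":0,"ty":0,"tz":0,"wx":0,"wy":0,"wz":0},{"grip":50,"tx":0,"ty":0,"tz":0,"wx":0,"wy":0,"wz":0}]' 30
python3 -m handwheel '[{"grip":50,"tx":0,"ty":-5,"tz":0,"wx":0,"wy":0,"wz":0},{"grip":50,"tx":0,"ty":-10,"tz":0,"wx":0,"wy":0,"wz":0},{"grip":50,"tx":0,"ty":-15,"tz":0,"wx":0,"wy":0,"wz":0},{"grip":50,"tx":0,"ty":-20,"tz":0,"wx":0,"wy":0,"wz":0},{"grip":50,"tx":0,"ty":-20,"tz":0,"wx":0,"wy":0,"wz":0},{"grip":50,"tx":0,"ty":0,"tz":0,"wx":0,"wy":0,"wz":0},{"grip":50,"tx":0,"ty":0,"tz":0,"wx":0,"wy":0,"wz":0}]'
python3 - <<'E'
from h import *
s=eyes.capture("side"); crop(s,240,80,360,200,5,"pics/s16.png")
E
```

```text
time_s: 19.12
eef_pos: [670.7, -19.5, 92.8]
ee_rot: [-0.17, 0.049, 0.705, -0.687]
force: [0.1, -2.6, 3.5]
grip_width: 0.648
time_s: 19.7
eef_pos: [682.5, -22.8, 162.3]
ee_rot: [-0.169, 0.049, 0.706, -0.686]
force: [-0.1, 0.6, -1.6]
grip_width: 0.65
```

View pics/s16.png

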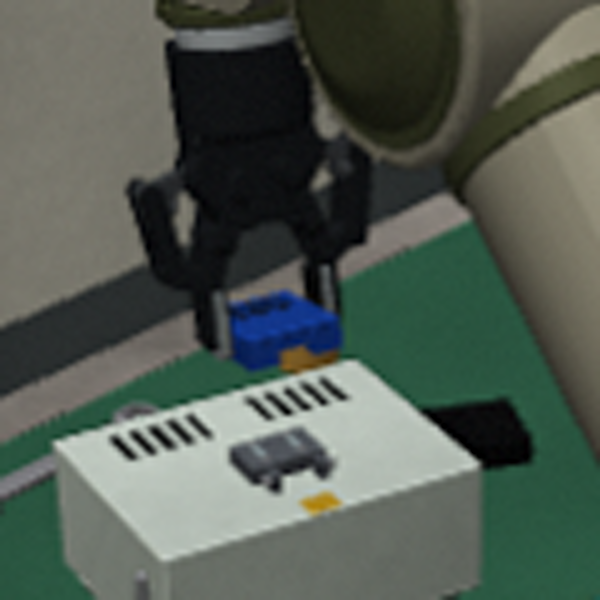

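Cover held and lifted: it hangs at crop (285,330), with the empty catch seat below at (280,455). I'll level it and move to the tray.

```bash
python3 -m handwheel '[{"grip":50,"tx":0,"ty":-15,"tz":0,"wx":0,"wy":0,"wz":0.0875},{"grip":50,"tx":0,"ty":-15,"tz":0,"wx":0,"wy":0,"wz":0.0875},{"grip":50,"tx":0,"ty":0,"tz":0,"wx":0,"wy":-0.1,"wz":0},{"grip":50,"tx":0,"ty":0,"tz":0,"wx":0,"wy":-0.1,"wz":0},{"grip":50,"tx":0,"ty":0,"tz":0,"wx":0,"wy":-0.1,"wz":0},{"grip":50,"tx":0,"ty":0,"tz":0,"wx":0,"wy":-0.1,"wz":0},{"grip":50,"tx":0,"ty":0,"tz":0,"wx":0,"wy":0,"wz":0},{"grip":50,"tx":0,"ty":0,"tz":0,"wx":0,"wy":0,"wz":0}]'
python3 - <<'E'
from h import *
go([426,307,150],down(6,-1)); print(sense()["joints"])
E
```

```text
time_s: 20.42
eef_pos: [685.4, -24.0, 190.0]
ee_rot: [0.03, -0.031, 0.707, -0.706]
force: [-0.4, -0.4, -0.1]
grip_width: 0.646
t [ 230.    40.3 -352. ]
w [ 0.0002 -0.0188  0.001 ]
[-2.05328650e-01  7.11548103e-01  9.84734695e-01 -6.13331611e-05
  1.44630797e+00  1.27957804e+00]
```

```bash
python3 -m handwheel '[{"grip":50,"tx":12,"ty":0,"tz":-19,"wx":0,"wy":0,"wz":0},{"grip":50,"tx":19,"ty":0,"tz":-30,"wx":0,"wy":0,"wz":0},{"grip":50,"tx":19,"ty":0,"tz":-30,"wx":0,"wy":0,"wz":0},{"grip":50,"tx":20,"ty":0,"tz":-30,"wx":0,"wy":0,"wz":0},{"grip":50,"tx":20,"ty":0,"tz":-30,"wx":0,"wy":0,"wz":0},{"grip":50,"tx":20,"ty":0,"tz":-30,"wx":0,"wy":0,"wz":0},{"grip":50,"tx":20,"ty":0,"tz":-30,"wx":0,"wy":0,"wz":0},{"grip":50,"tx":20,"ty":0,"tz":-30,"wx":0,"wy":0,"wz":0},{"grip":50,"tx":20,"ty":0,"tz":-30,"wx":0,"wy":0,"wz":0},{"grip":50,"tx":20,"ty":0,"tz":-30,"wx":0,"wy":0,"wz":0}]'
python3 -m handwheel '[{"grip":50,"tx":20,"ty":10,"tz":-30,"wx":0,"wy":0,"wz":0},{"grip":50,"tx":10,"ty":20,"tz":-20,"wx":0,"wy":0,"wz":0},{"grip":50,"tx":10,"ty":20,"tz":-13,"wx":0,"wy":0,"wz":0},{"grip":50,"tx":0,"ty":0,"tz":0,"wx":0,"wy":0,"wz":0},{"grip":50,"tx":0,"ty":0,"tz":0,"wx":0,"wy":0,"wz":0},{"grip":50,"tx":0,"ty":0,"tz":0,"wx":0,"wy":0,"wz":0}]'
python3 - <<'E'
from h import *
go([426,307,50],down(6,-1)); print(sense()["joints"])
s=eyes.capture("side");t=eyes.capture("top"); crop(s,180,180,360,360,4,"pics/s17.png"); cv2.imwrite("pics/t17.png",t["pixels"][:,:,::-1])
E
```

```text
time_s: 21.25
eef_pos: [469.4, 247.9, 190.5]
ee_rot: [-0.03, 0.03, -0.706, 0.707]
force: [0.0, 0.5, -1.8]
grip_width: 0.647
time_s: 21.75
eef_pos: [426.5, 305.7, 141.5]
ee_rot: [-0.032, 0.03, -0.706, 0.707]
force: [0.3, 0.1, -0.4]
grip_width: 0.647
t [ 0.5 91.5 -1.4]
w [-0.0003 -0.0178 -0.0022]
[ 3.98888093e-01  3.99510786e-01  1.62364822e+00 -1.10200826e-03
  1.11640951e+00  1.88322033e+00]
```

View pics/s17.png

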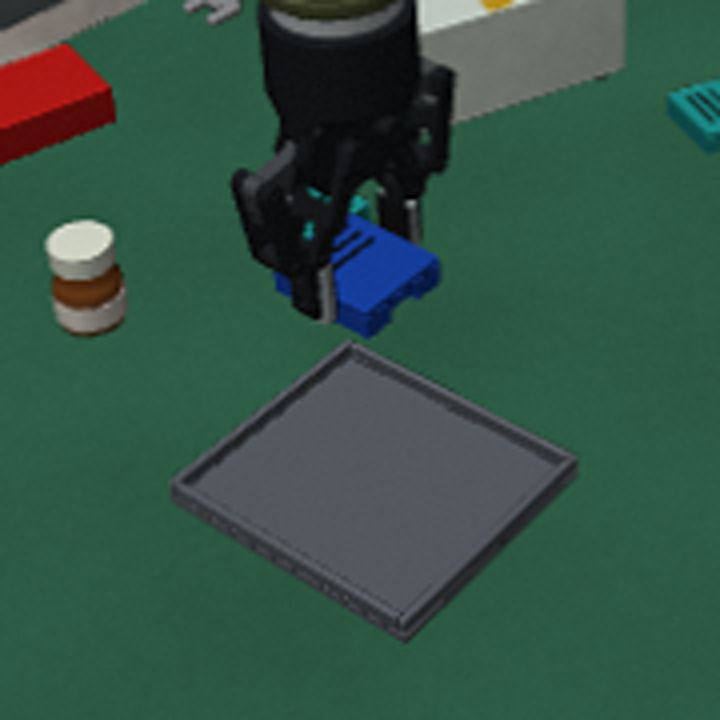

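View pics/t17.png

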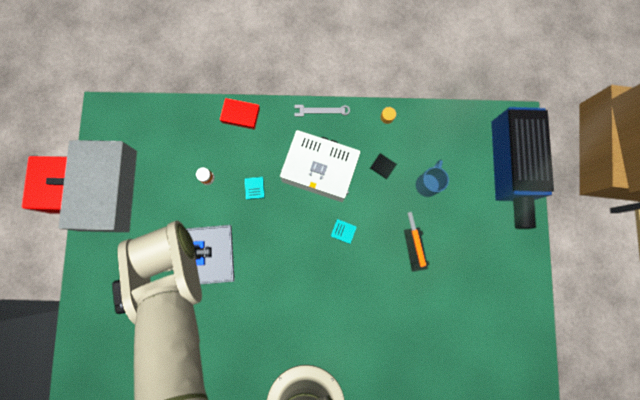

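The cover is held level over the tray. Tool is on its rest, jar and mug in place. Lowering.

```bash
python3 -m handwheel '[{"grip":50,"tx":0,"ty":30,"tz":-1,"wx":0,"wy":0,"wz":0},{"grip":50,"tx":0,"ty":30,"tz":0,"wx":0,"wy":0,"wz":0},{"grip":50,"tx":0,"ty":30,"tz":0,"wx":0,"wy":0,"wz":0},{"grip":50,"tx":0,"ty":20,"tz":0,"wx":0,"wy":0,"wz":0},{"grip":50,"tx":0,"ty":10,"tz":0,"wx":0,"wy":0,"wz":0},{"grip":50,"tx":0,"ty":8,"tz":0,"wx":0,"wy":0,"wz":0},{"grip":50,"tx":0,"ty":0,"tz":0,"wx":0,"wy":0,"wz":0},{"grip":50,"tx":0,"ty":0,"tz":0,"wx":0,"wy":0,"wz":0},{"grip":50,"tx":0,"ty":0,"tz":0,"wx":0,"wy":0,"wz":0}]'
python3 - <<'E'
from h import *
go([426,307,3],down(6,-1))
s=eyes.capture("side"); crop(s,210,230,350,350,5,"pics/s18.png")
E
```

```text
time_s: 22.6
eef_pos: [426.5, 307.3, 14.0]
ee_rot: [0.032, -0.03, 0.707, -0.706]
force: [-0.3, 0.4, -1.5]
grip_width: 0.65
t [ 0.6 11.   0.2]
w [ 0.0002 -0.0162 -0.0033]
```

View pics/s18.png

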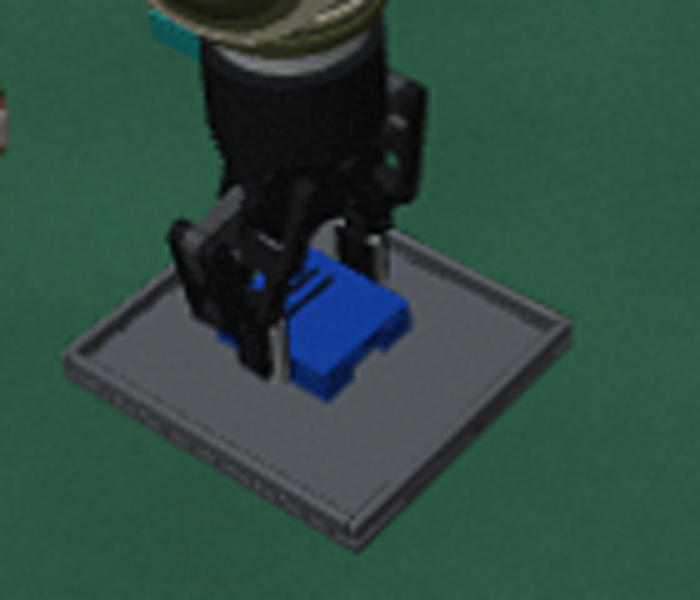

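```bash
python3 -m handwheel '[{"grip":50,"tx":0,"ty":3,"tz":0,"wx":0,"wy":0,"wz":0},{"grip":50,"tx":0,"ty":3,"tz":0,"wx":0,"wy":0,"wz":0},{"grip":50,"tx":0,"ty":0,"tz":0,"wx":0,"wy":0,"wz":0},{"grip":50,"tx":0,"ty":0,"tz":0,"wx":0,"wy":0,"wz":0}]'
python3 -m handwheel '[{"grip":50,"tx":0,"ty":2,"tz":0,"wx":0,"wy":0,"wz":0},{"grip":50,"tx":0,"ty":2,"tz":0,"wx":0,"wy":0,"wz":0},{"grip":50,"tx":0,"ty":0,"tz":0,"wx":0,"wy":0,"wz":0},{"grip":50,"tx":0,"ty":0,"tz":0,"wx":0,"wy":0,"wz":0}]'
```

```text
time_s: 22.98
eef_pos: [425.5, 307.0, 6.7]
ee_rot: [-0.032, 0.031, -0.706, 0.707]
force: [-0.1, -1.0, -0.4]
grip_width: 0.651
time_s: 23.32
eef_pos: [425.6, 307.0, 2.6]
ee_rot: [-0.032, 0.031, -0.706, 0.707]
force: [-0.1, 0.0, -1.5]
grip_width: 0.652
```

```bash
python3 -m handwheel '[{"grip":50,"tx":0,"ty":1,"tz":0,"wx":0,"wy":0,"wz":0},{"grip":50,"tx":0,"ty":0,"tz":0,"wx":0,"wy":0,"wz":0},{"grip":50,"tx":0,"ty":0,"tz":0,"wx":0,"wy":0,"wz":0}]'
python3 -c '
from h import *
s=eyes.capture("side"); crop(s,210,230,350,350,5,"pics/s19.png")'
```

```text
time_s: 23.57
eef_pos: [425.7, 307.0, 2.2]
ee_rot: [-0.032, 0.031, -0.706, 0.707]
force: [-0.6, -0.7, 4.8]
grip_width: 0.645
```

View pics/s19.png

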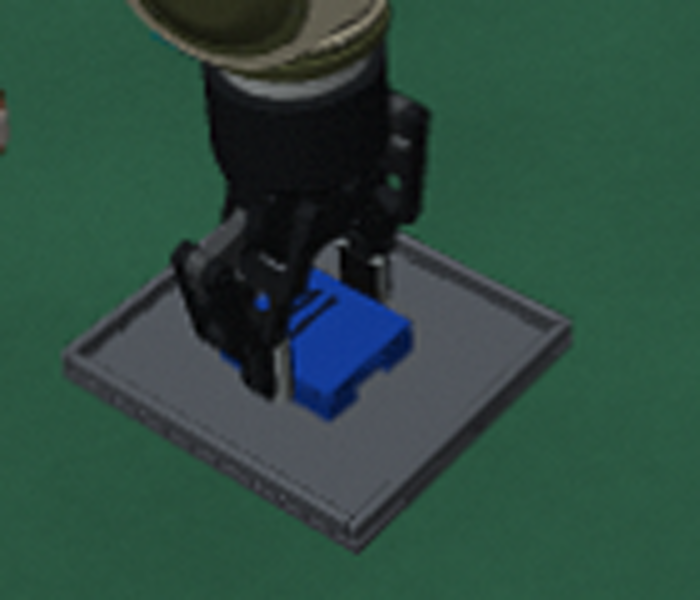

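The contact force is 4.8 N and the cover is on the tray floor. I'll release gently and retreat.

```bash
python3 -m handwheel '[{"grip":60,"tx":0,"ty":0,"tz":0,"wx":0,"wy":0,"wz":0},{"grip":70,"tx":0,"ty":0,"tz":0,"wx":0,"wy":0,"wz":0},{"grip":76,"tx":0,"ty":0,"tz":0,"wx":0,"wy":0,"wz":0},{"grip":76,"tx":0,"ty":0,"tz":0,"wx":0,"wy":0,"wz":0},{"grip":76,"tx":0,"ty":0,"tz":0,"wx":0,"wy":0,"wz":0},{"grip":76,"tx":0,"ty":-10,"tz":0,"wx":0,"wy":0,"wz":0},{"grip":76,"tx":0,"ty":-20,"tz":0,"wx":0,"wy":0,"wz":0},{"grip":76,"tx":0,"ty":-30,"tz":0,"wx":0,"wy":0,"wz":0},{"grip":76,"tx":0,"ty":-40,"tz":0,"wx":0,"wy":0,"wz":0},{"grip":76,"tx":0,"ty":-40,"tz":0,"wx":0,"wy":0,"wz":0}]'
python3 -m handwheel '[{"grip":76,"tx":0,"ty":-40,"tz":0,"wx":0,"wy":0,"wz":0},{"grip":76,"tx":0,"ty":0,"tz":40,"wx":0,"wy":0,"wz":0},{"grip":76,"tx":0,"ty":0,"tz":40,"wx":0,"wy":0,"wz":0},{"grip":76,"tx":0,"ty":0,"tz":40,"wx":0,"wy":0,"wz":0},{"grip":76,"tx":0,"ty":0,"tz":40,"wx":0,"wy":0,"wz":0},{"grip":76,"tx":0,"ty":0,"tz":0,"wx":0,"wy":0,"wz":0},{"grip":76,"tx":0,"ty":0,"tz":0,"wx":0,"wy":0,"wz":0}]'
python3 - <<'E'
from h import *
s=eyes.capture("side");t=eyes.capture("top"); cv2.imwrite("pics/s20.png",s["pixels"][:,:,::-1]);cv2.imwrite("pics/t20.png",t["pixels"][:,:,::-1])
for nm,c in(("t",t),):
    h=hsv(c);H,S,V=[h[...,i].astype(int) for i in range(3)]
    for b in blobs((H>105)&(H<125)&(S>130)&(V>60)):
        if 180<b[1][0]<240 and 220<b[1][1]<290:
            X=cast(c,b[2],23); print(b[0],cv2.minAreaRect(X[:,:2].astype(np.float32)))
    b=[b for b in blobs((H>3)&(H<28)&(S>130)&(V>120)) if np.hypot(*(b[1]-[419,248]))<8]
    for q in b: print(cv2.minAreaRect(cast(c,q[2],42)[:,:2].astype(np.float32)))
    b=[b for b in blobs((H>95)&(H<120)&(S>100)&(V<190)) if np.hypot(*(b[1]-[433,180]))<10]
    for q in b: print("mug",cv2.minAreaRect(cast(c,q[2],90)[:,:2].astype(np.float32)))
E
```

```text
time_s: 24.45
eef_pos: [424.9, 306.8, 143.8]
ee_rot: [-0.031, 0.031, -0.706, 0.707]
force: [0.5, 0.9, -0.1]
grip_width: 0.887
time_s: 25.03
eef_pos: [439.9, 146.2, 182.6]
ee_rot: [-0.031, 0.029, -0.706, 0.707]
force: [-0.4, 0.4, 0.2]
grip_width: 0.888
((458.8704528808594, -325.79913330078125), (111.05104064941406, 20.48601531982422), 13.128704071044922)
mug ((653.0868530273438, -362.1908874511719), (73.3492431640625, 110.00154113769531), 38.39200973510742)
```

View pics/s20.png

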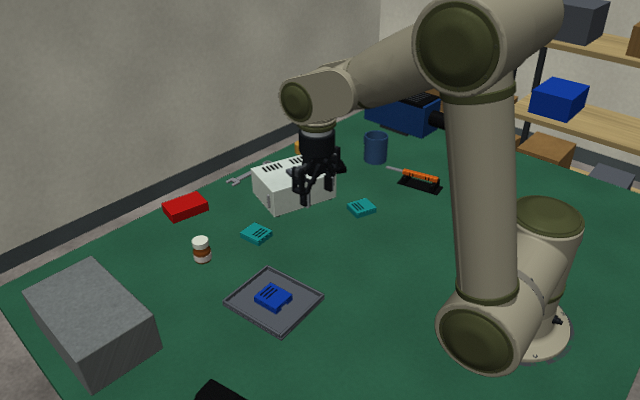

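View pics/t20.png

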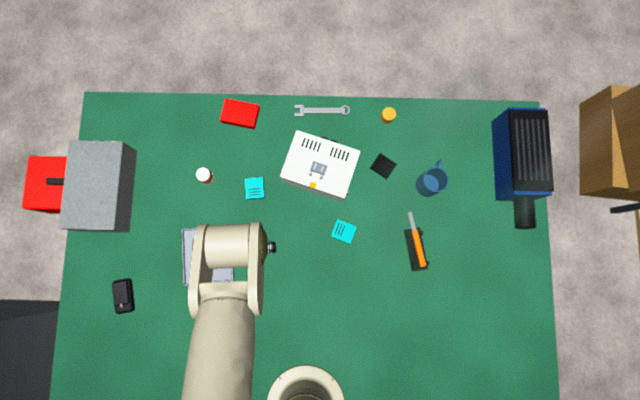

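The side view shows the cover flat, right way up, mid-tray at (273,298), and the tool on its rest at (415,177). The mug and jar have not moved. The arm hides the tray in the top view, so I'll do a last numeric check from the side view and hand in.

Run:
```python
from h import *
s=eyes.capture("side"); h=hsv(s);H,S,V=[h[...,i].astype(int) for i in range(3)]
for b in blobs((H>105)&(H<125)&(S>130)&(V>60)):
    if 240<b[1][0]<310 and 270<b[1][1]<320: print(b[0],b[1],cast(s,b[1],17))
a=np.radians(6)
pts=[np.array([426,307,23])+x*np.array([np.cos(a),np.sin(a),0])+y*np.array([-np.sin(a),np.cos(a),0]) for x,y in((-32,-28),(-32,28),(32,28),(32,-28))]
print(proj(s,pts).round(1).tolist())
crop(s,235,265,315,325,9,"pics/s21.png")
```

```text
[254 282  38  32 669] [272.59491779 297.79372197] [[425.47239543 311.08141961  17.        ]]
[[293.0, 293.5], [276.4, 308.5], [254.2, 295.9], [271.0, 281.8]]
```

View pics/s21.png

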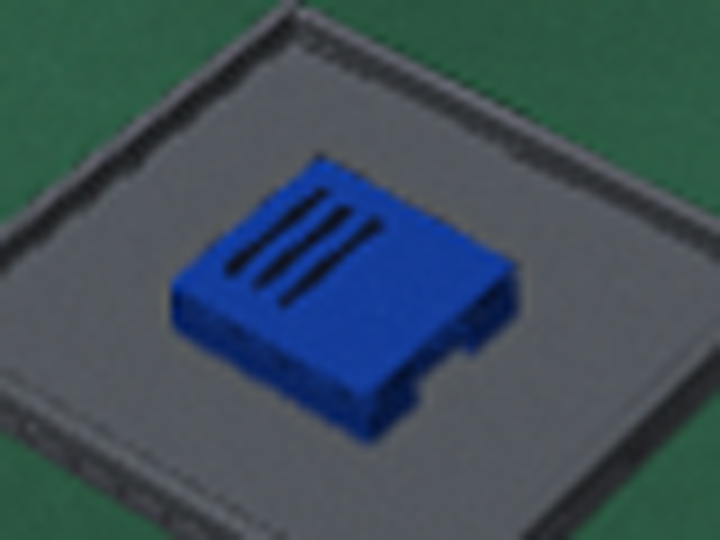

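```bash
python3 -c '
from rig import ctrl,sense
print(ctrl.finish_job(), sense()["time_s"])'
```

```text
the job is handed in; nothing more can be done
the job is handed in; nothing more can be done
```

I handed the job in at about 25 s of robot time; the rig gives no verdict, so what follows rests on my own checks.

- **Lever:** I slid the orange tool's blade about 18 mm into the notch with no contact force, then levered over the controller's edge. The cover popped, tilting about 10° as expected. The gripper first touched the cover only after that.
- **Tool:** it went back on its rest. A check of the handle afterwards found it within about 2 mm of where it started, at the same angle.
- **Cover:** I gripped it, levelled it and set it on the tray floor. It lies right way up, about 2–4 mm from the tray's centre by the side view. Its top corners match a flat cover within about 1 px.
- **Bystanders:** the mug measured about 1 mm from its first position. The jar stood at the same pixels, checked by eye only.

**Limits of the checks:**
- In the last top picture the arm hid the tray, so the cover's final position rests on the side view alone.
- My first move call was refused because its rows left out some of the fields. Nothing moved, and I gave every field after that.

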